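# Load the spectrometer's sample bay and shut its door

## Robot

A 6-joint arm with a two-finger parallel gripper is mounted at the origin on the work surface. World frame = base frame: x ahead of the robot, y to its left, z up, the work surface at z = 0. Lengths are in m, angles in degrees, forces in N, time in s.
With the tool pointing down it reaches from about 0.3 to 0.75 m from the base axis. Payload 8.5 kg.
Tool frame: the origin (TCP) lies midway between the tips of the shut fingers; the grasp point (between the pads) lies 19 mm behind it; z points along the fingers, y is the line along which they close (so a half turn about z gives the same grasp; the last joint's range is limited). The gripper opens to 85 mm and grips with 20 to 120 N. Pads are 22 mm wide; open, the fingers measure 114 mm over their backs; the gripper's body (76 mm by 85 mm) begins 54 mm behind the grasp point. The pads swing forward as they close: fully open they stand 13 mm farther back than shut.
Start: joints at [59.628, 21.807, 74.336, -0, 83.858, -12.336], TCP at [0.17, 0.523, 0.231] pointing down, gripper open.
Joint ranges: [-178.18, 178.18], [-50.72, 133.34], [12.68, 142.11], [-81.47, 261.47], [9.98, 163.14], [-165.26, 165.26]. Speed limits (degrees/s): [136.94, 136.94, 180, 180, 180, 180].

## Interface

Orientations are given as a 3x3 rotation matrix whose columns are the frame's x, y, z axes.
In Python, from rig import env gives the robot as it stands. The module is installed in compiled form; this text tells all that it offers.
- The arm moves only by the tool jog_arm, never from a script. Its argument "targets" is a list of rows, each a list of 6 numbers: the shift along the tool's x, y, z in cm, then the turn, a rotation vector about the tool's x, y, z in degrees. A call has 1 to 8 rows; each row is the pose to reach, as a shift and turn from the pose commanded when the call began, along the tool's axes at that moment; what a row does not reach only later rows make up. A row lasts 1/12 s, in which the tool goes at most 41.7 mm and 7.16 degrees, less where a joint would pass 70% of its speed; a pose out of reach is approached as far as the arm can. A call with a gripper value outside its range is refused whole. "hand" is the opening, from 0 (shut) to 1 (fully open), set as the call begins (left out, the last holds). The fingers move at their own pace and stop on an object; "newtons" is the grip in N (left out, the last holds). Time passes only in rows, so rows that repeat a pose let the fingers close. It gives the time, the measured TCP pose, the force, the opening and the grip force at its end, in the units of the state.
- env.observe(): the state, without advancing time (a new reading comes with each control period).
- env.get_image(name): name is "scene" or "top"; returns a dict with "frame" (400x640x3 uint8, red, green, blue), "depth" (400x640 float32, m along the optical axis (not along the pixel's ray), 0 where there is no reading), "fovy" (degrees; the focal length in pixels is half the picture's height over the tangent of half this angle, whatever the lens; pixels are square), "cx", "cy" (the principal point, pixels), "k1" (the pictures are not rectified: a ray, as slopes to the right and down, at radius r is drawn at 1 + k1 r^2 times it, then the intrinsics apply), "cam_to_world" (4x4, takes a point from camera to world coordinates). Camera axes: x right, y down, z forward; pixel columns grow to the right and rows downward; lengths in m; the calibration is good to about 2 mm. A picture is of the moment at which its call begins.
- env.close_job(): hands the job in; it is judged then, once.
Trained networks look in the newest picture that a camera, given by its name, has taken for a name from the list of things; names that differ only in an ending like _2 or _b are one class to them, and where a whole thing is asked for, a point or a joint stands for the part that bears it (a point fixed in the world has none). Each returns a list of dicts, best first, with "score" (0 to 1); they miss things now and then, are a little off and sometimes report something else, mostly with a low value. They report only what shows in the picture. A call takes as long as a camera call.
- env.regions_of(camera, target): "pixels" (400x640 bool, what is visible of it) and "point" ([row, column] in pixels, amid what is visible of it).
The state is a dict: "time_s": time; "q": joint angles; "qvel": joint speeds; "joint_efforts": joint torques, N m; "position": TCP position; "tool_rot": TCP orientation; "ft_force": force on the tool from outside, world axes, zero at the start; "wrist_torque": the same for the moment, N m; "grip_width": finger opening in m; "gripper_force": force on a finger pad.
Only numpy, scipy, OpenCV 4.12 (cv2) and the standard library are available. Lean on these libraries where they do the work, as an engineer would, in place of code of your own. Each camera call takes 0.05 s, during which the arm holds its last target. There are 200 camera calls.

## Task

One back corner of the spectrometer's open sample bay is taken by the dark steel reference block. Load every sample cassette that stands on the bench into the bay, fins up and lengthwise front to back, as one tight row that starts in the other back corner: each pushed square and flush against the back wall, the first flush against the side wall and each next one up against its neighbour. When all are in, push the bay's door shut until it snaps onto its catch, and leave the reference block, the mouse, the bottle and the jar where they are.

Things in the scene. Friction and masses are not known exactly. Their poses are not given: they have to be found in the camera images.
- instrument: white bench spectrometer, fixed; origin on the bench under the centre of its open-topped sample bay; x points to the bay's back, y to its left. Bay floor 20 above the bench; inside 248 wide (y -124 to 124), back wall's inner face at x = 67.5, open front at x = -75. Back wall and side walls (18 thick) reach 78 above the bench. Behind: housing 120 high, 160 from x = 130
- corner_left (a point): the inner back corner of the bay on its left (+y) side, at floor level; axes as the instrument's
- corner_right (a point): the inner back corner of the bay on its right (-y) side, at floor level; axes as the instrument's
- door (a joint): the bay's front door: angle in rad, 0 = shut on its catch, grows as it opens towards the robot; starts open. The sprung catch resists from 0.05 rad (about 6 N at the free edge) and holds the door only below 0.015; between 0.02 and 0.06 the door is not caught
- door_hinge (a point): on the door's upright hinge axis, at the bay's front left, 44 above the bench. The white door is 284 wide, 64 high (12 to 76 above the bench), 12 thick, the axis in the middle of its thickness; shut, it runs from here along the instrument's -y. An upright blue bar handle stands 35 off its outer face, 254 from the hinge
- reference_a: the reference block, dark steel, 60 (x) x 38 (y) x 55 high with a round knob of 26 diameter x 20 high on top; standing inside the bay in one of its two back corners; origin at the centre of its underside; 0.9 kg; exactly one of reference_a and reference_b is present (the other is None)
- reference_b: the reference block, dark steel, 60 (x) x 38 (y) x 55 high with a round knob of 26 diameter x 20 high on top; standing inside the bay in one of its two back corners; origin at the centre of its underside; 0.9 kg; exactly one of reference_a and reference_b is present (the other is None)
- cassette1: a sample cassette: grey plastic block 110 long (its x) x 46 wide (its y) x 60 high, with an upright aluminium grip fin on top, 70 long (x) x 10 thick (y) x 30 high (so 90 high in all); origin at the centre of its underside; the same either way round; 0.2 to 0.4 kg; three or all four are present in a run (None = absent)
- cassette2: a sample cassette: grey plastic block 110 long (its x) x 46 wide (its y) x 60 high, with an upright aluminium grip fin on top, 70 long (x) x 10 thick (y) x 30 high (so 90 high in all); origin at the centre of its underside; the same either way round; 0.2 to 0.4 kg; three or all four are present in a run (None = absent)
- cassette3: a sample cassette: grey plastic block 110 long (its x) x 46 wide (its y) x 60 high, with an upright aluminium grip fin on top, 70 long (x) x 10 thick (y) x 30 high (so 90 high in all); origin at the centre of its underside; the same either way round; 0.2 to 0.4 kg; three or all four are present in a run (None = absent)
- cassette4: a sample cassette: grey plastic block 110 long (its x) x 46 wide (its y) x 60 high, with an upright aluminium grip fin on top, 70 long (x) x 10 thick (y) x 30 high (so 90 high in all); origin at the centre of its underside; the same either way round; 0.2 to 0.4 kg; three or all four are present in a run (None = absent)
- mouse: black computer mouse, 105 x 60 x 32, a bystander; origin at the centre of its underside
- bottle: amber bottle, 60 diameter x 130 high, a bystander; origin at the centre of its underside
- jar: white jar, 56 diameter x 70 high, a bystander; origin at the centre of its underside

How it is judged:
By the outcome, as a careful person would: the job done as asked, in the order asked, and still so for the second after the job is handed in, with the robot touching nothing.
Of reference_a, reference_b only 1 to 1 are there at a start; the rules pass over those that are not, and their reading is None.
Of cassette1, cassette2, cassette3, cassette4 only 3 to 4 are there at a start; the rules pass over those that are not, and their reading is None.
At some moment in a run one of cassette1, cassette2, cassette3, cassette4 may be knocked a few centimetres aside while the robot is not near it.
It also fails if it takes over 210 s, if anything falls off the work surface, if the arm or the gripper's body presses on something with over 40 N, if the wrist force passes 120 N, or if a joint passes its speed limit or range.

## Working session

There is one attempt and no reset: what is moved stays moved. The work goes in short steps, Python scripts to look and compute and a tool call to move; the robot and the scene stay as the last step left them, time stands still between calls to the robot, and variables do not carry over. Pictures are saved under pics/ and viewed, at most 14 in all, crops included, and the job is handed in when it is done.

Besides the shell and the picture viewer there is one more tool, called as name(argument=value, ...) on one line, values as JSON. jog_arm: Moves the arm, as the interface text tells. Its arguments: {"type":"object","properties":{"targets":{"type":"array","items":{"type":"array","items":{"type":"number"}}},"hand":{"type":"number"},"newtons":{"type":"number"}},"required":["targets"]}

```bash
mkdir -p pics
cat > h.py <<'E'
import numpy as np,cv2
from rig import env
def cam(n):
    return env.get_image(n)
def pts(im,mask=None):
    d=im["depth"];H,W=d.shape;f=H/2/np.tan(np.radians(im["fovy"])/2)
    v,u=np.mgrid[:H,:W].astype(float);x=(u-im["cx"])/f;y=(v-im["cy"])/f
    a,b=x.copy(),y.copy()
    for _ in range(10):
        s=1+im["k1"]*(a*a+b*b);a,b=x/s,y/s
    P=np.stack([a*d,b*d,d],-1);T=im["cam_to_world"]
    P=P@T[:3,:3].T+T[:3,3];P[d==0]=np.nan
    return P
E
python3 - <<'E'
from h import *
for n in("scene","top"):
    im=cam(n);cv2.imwrite(f"pics/{n}0.png",im["frame"][...,::-1])
    print(n,im["fovy"],im["k1"],im["cam_to_world"].round(3).tolist())
    P=pts(im)
    for t in("instrument","door","door_hinge","reference_a","cassette1","mouse","bottle","jar"):
        for r in env.regions_of(n,t):
            q=P[r["pixels"]];q=q[~np.isnan(q[:,0])]
            print(t,round(r["score"],2),r["pixels"].sum(),np.round(r["point"]),np.median(q,0).round(3),np.percentile(q,2,0).round(3),np.percentile(q,98,0).round(3)) if len(q) else print(t,"nodepth",r["score"])
E
```

```text
scene 51.87890998606833 -0.055730818388779586 [[-0.822, 0.469, -0.323, 0.94], [0.569, 0.667, -0.481, 0.577], [-0.011, -0.579, -0.815, 0.983], [0.0, 0.0, 0.0, 1.0]]
instrument 0.59 19349 [220. 258.] [0.785 0.062 0.122] [ 0.338 -0.141  0.016] [0.938 0.182 0.164]
door 0.95 1068 [186. 393.] [0.392 0.105 0.06 ] [0.26  0.073 0.015] [0.531 0.132 0.08 ]
door_hinge 0.7 1123 [185. 396.] [0.39  0.105 0.06 ] [0.249 0.069 0.002] [0.531 0.132 0.08 ]
door_hinge 0.7 875 [148. 334.] [ 0.444 -0.12   0.058] [ 0.382 -0.155  0.004] [ 0.489 -0.111  0.093]
door_hinge 0.64 801 [101. 276.] [ 0.488 -0.381  0.056] [ 0.428 -0.412  0.005] [ 0.536 -0.371  0.091]
reference_a 0.58 367 [176. 273.] [ 0.658 -0.096  0.075] [ 0.63  -0.123  0.031] [ 0.683 -0.089  0.098]
cassette1 0.88 1131 [272. 436.] [0.48  0.373 0.06 ] [0.415 0.341 0.005] [0.522 0.395 0.091]
cassette1 0.78 837 [143. 334.] [ 0.443 -0.12   0.058] [ 0.383 -0.151  0.006] [ 0.489 -0.111  0.093]
cassette1 0.74 838 [126. 298.] [ 0.494 -0.251  0.058] [ 0.441 -0.29   0.007] [ 0.544 -0.225  0.092]
cassette1 0.71 814 [103. 279.] [ 0.488 -0.381  0.054] [ 0.428 -0.
[... 1187 characters left out ...]
429 -0.421  0.011] [ 0.534 -0.372  0.094]
cassette1 0.87 549 [235. 226.] [0.47  0.36  0.061] [0.417 0.338 0.013] [0.52  0.39  0.093]
cassette1 0.62 579 [228. 413.] [ 0.487 -0.256  0.06 ] [ 0.436 -0.297 -0.002] [ 0.541 -0.225  0.094]
cassette1 0.61 538 [242. 375.] [ 0.435 -0.131  0.06 ] [ 0.383 -0.167  0.001] [ 0.488 -0.111  0.093]
mouse 0.56 500 [168. 438.] [ 0.694 -0.356  0.031] [ 0.648 -0.386  0.02 ] [ 0.743 -0.33   0.039]
bottle 0.69 331 [176. 221.] [0.671 0.367 0.09 ] [0.65  0.348 0.014] [0.703 0.399 0.134]
jar 0.35 13142 [147. 335.] [0.751 0.006 0.122] [ 0.405 -0.167  0.015] [0.936 0.166 0.164]
jar 0.18 576 [228. 453.] [ 0.481 -0.39   0.06 ] [ 0.429 -0.419  0.01 ] [ 0.531 -0.372  0.094]
```

```bash
ls; python3 -c "
import cv2,numpy as np
print(cv2.imread('pics/top0.png').shape)"
```

```text
h.py
pics
(400, 640, 3)
```

View pics/top0.png

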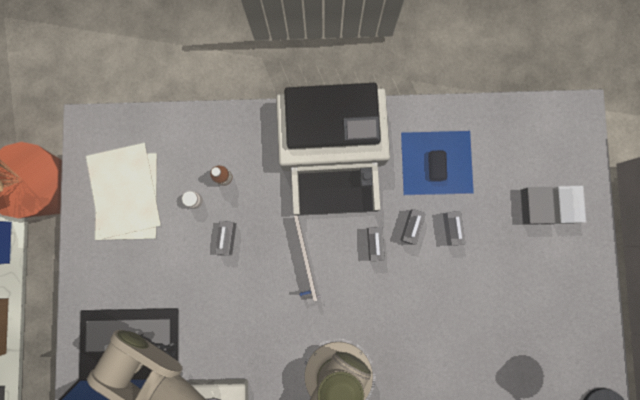

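View pics/scene0.png

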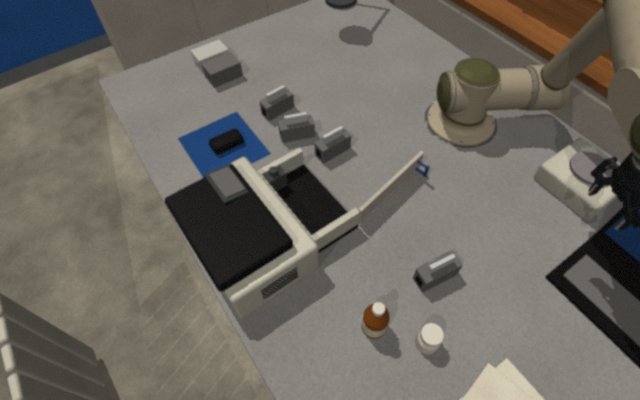

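Top view: four cassettes (top px (376,243), (413,228), (455,228), (226,238)). The reference block is in the right back corner (366,177) and the door is open towards the robot (297–315, 217–300). So the row starts at the left corner. Next: precise poses.

```bash
cat >> h.py <<'E'
def cloud():
    return np.vstack([(lambda p:p[~np.isnan(p[:,0])])(pts(cam(n)).reshape(-1,3)) for n in("scene","top")])
def clouds():
    return {n:(lambda p:p[~np.isnan(p[:,0])])(pts(cam(n)).reshape(-1,3)) for n in("scene","top")}
def cassettes(C,near=None,zoff=0):
    out=[]
    for c in near:
        r=[]
        for n,p in C.items():
            q=p[(np.hypot(p[:,0]-c[0],p[:,1]-c[1])<.085)&(p[:,2]>.05+zoff)&(p[:,2]<.1+zoff)]
            f=q[q[:,2]>.082+zoff]
            if len(f)<8: continue
            rb=cv2.minAreaRect((q[:,:2]*1000).astype(np.float32))
            rf=cv2.minAreaRect((f[:,:2]*1000).astype(np.float32))
            def nz(r):
                (x,y),(w,h),a=r
                if w<h:w,h,a=h,w,a+90
                a=(a+90)%180-90
                return np.round([x,y,w,h,a],1).tolist()
            r.append((n,nz(rb),nz(rf),len(f)))
        out.append(r)
    return out
def plan(pos,yaw):
    """tool-frame shift (cm) and rotvec for TCP world pos (m), tool x axis at yaw (deg, mod 180), tool down"""
    from scipy.spatial.transform import Rotation as R
    s=env.observe();T=np.array(s["tool_rot"]);p=np.array(s["position"])
    best=None
    for a in(yaw,yaw+180):
        c,d=np.cos(np.radians(a)),np.sin(np.radians(a))
        G=np.array([[c,d,0],[d,-c,0],[0,0,-1]])
        v=R.from_matrix(T.T@G).as_rotvec(degrees=True)
        if best is None or np.linalg.norm(v)<np.linalg.norm(best):best=v
    print("shift",(T.T@(np.array(pos)-p)*100).round(2).tolist(),"rot",best.round(2).tolist())
E
python3 - <<'E'
from h import *
C=clouds()
for r in cassettes(C,[(.48,-.39),(.47,.365),(.49,-.255),(.437,-.131)]):print(r)
for n,p in C.items():
    # instrument wall tops z~.078 
    q=p[(abs(p[:,2]-.078)<.006)&(p[:,0]>.53)&(p[:,0]<.8)&(abs(p[:,1])<.2)]
    print(n,len(q),cv2.minAreaRect((q[:,:2]*1000).astype(np.float32)))
    np.save(f"pics/{n}.npy",p)
    # side-wall centrelines: fit y=a+b x
    for s in(1,-1):
        w=q[(q[:,0]<.66)&(q[:,0]>.55)&(abs(q[:,1]*s-.134)<.03)]
        b=np.polyfit(w[:,0],w[:,1],1);print(" side",s,len(w),np.degrees(np.arctan(b[0])).round(2),np.polyval(b,.6).round(4),(w[:,1].min().round(4),w[:,1].max().round(4)))
    w=q[(abs(q[:,1])<.1)&(q[:,0]>.66)]
    b=np.polyfit(w[:,1],w[:,0],1);print(" back",len(w),np.degrees(np.arctan(b[0])).round(2),np.polyval(b,0).round(4),np.percentile(w[:,0]-b[0]*w[:,1],[1,5,50,95,99]).round(4))
    d=p[(abs(p[:,2]-.076)<.005)&(p[:,0]>.2)&(p[:,0]<.53)&(abs(p[:,1]-.1)<.05)]
    print(" door",len(d),cv2.minAreaRect((d[:,:2]*1000).astype(np.float32)),np.polyfit(d[:,0],d[:,1],1))
s=env.observe();print(np.round(s["tool_rot"],3).tolist(),s["position"],s["grip_width"])
E
```

```text
[('scene', [480.9, -396.5, 112.6, 49.9, 4.3], [480.0, -398.4, 70.6, 15.2, 4.0], 83), ('top', [481.8, -398.4, 109.4, 48.3, 5.4], [482.0, -398.5, 69.3, 13.2, 5.7], 87)]
[('scene', [465.4, 366.9, 111.1, 47.6, -7.8], [465.9, 366.7, 69.8, 11.5, -6.8], 139), ('top', [468.9, 366.6, 109.7, 48.2, -7.8], [468.8, 366.7, 69.4, 11.5, -9.0], 77)]
[('scene', [488.0, -261.2, 110.0, 50.7, -19.3], [486.9, -262.9, 69.9, 15.9, -21.3], 104), ('top', [490.3, -261.3, 111.7, 46.9, -19.7], [490.8, -261.7, 68.6, 12.0, -20.2], 77)]
[('scene', [433.3, -134.5, 113.1, 48.0, 1.1], [434.7, -135.8, 70.2, 14.7, 2.2], 105), ('top', [436.6, -134.8, 109.4, 46.3, 1.8], [436.8, -134.7, 67.7, 10.7, 1.4], 75)]
scene 1032 ((673.256591796875, 12.83538818359375), (271.47637939453125, 325.0080871582031), 3.1840732097625732)
 side 1 299 1.59 0.1273 (np.float64(0.1146), np.float64(0.1375))
 side -1 244 4.26 -0.1367 (np.float64(-0.1514), np.float64(-0.1054))
 back 95 2.19 0.6822 [0.6644 0.6686 0.6832 0.6903 0.6925]
 door 388 ((391.7987976074219, 98.03912353515625), (283.8319396972656, 14.395353317260742), 11.920929908752441) [0.20976867 0.01682209]
top 921 ((618.9716796875, -5.4064178466796875), (165.137451171875, 350.2501525878906), 1.511082649230957)
 side 1 173 1.27 0.127 (np.float64(0.1175), np.float64(0.1366))
 side -1 216 8.15 -0.1355 (np.float64(-0.1482), np.float64(-0.104))
 back 263 0.88 0.6917 [0.6666 0.6812 0.6924 0.7009 0.7022]
 door 274 ((394.9113464355469, 98.67799377441406), (277.3503723144531, 11.85843276977539), 11.861252784729004) [0.21068824 0.01551683]
[[-0.951, 0.31, -0.0], [0.31, 0.951, -0.0], [-0.0, -0.0, -1.0]] [0.17029666 0.5229449  0.23130718] 0.08519358976692688
```

Run:
```python
from h import *
for n in("scene","top"):
    p=np.load(f"pics/{n}.npy")
    t=p[(p[:,2]>.1)&(p[:,2]<.19)&(p[:,0]>.66)&(abs(p[:,1])<.22)]
    for zl in(.122,.162):
        q=t[abs(t[:,2]-zl)<.006]
        if len(q)>50:print(n,zl,len(q),cv2.minAreaRect((q[:,:2]*1000).astype(np.float32)))
    q=p[(abs(p[:,2]-.078)<.004)&(p[:,0]>.53)&(p[:,0]<.72)]
    for s,lo,hi in((1,.54,.66),(-1,.54,.61)):
        w=q[(q[:,0]<hi)&(q[:,0]>lo)&(abs(q[:,1]*s-.134+(.006 if s>0 else -.002))<.016)]
        x=w[:,0];bins=[]
        for a in np.arange(lo,hi,.012):
            k=w[(x>=a)&(x<a+.012)]
            if len(k)>5:bins.append((a+.006,np.median(k[:,1]),k[:,1].min(),k[:,1].max()))
        bins=np.array(bins);b=np.polyfit(bins[:,0],bins[:,1],1)
        print(n,"side",s,np.degrees(np.arctan(b[0])).round(2),np.polyval(b,.6).round(4),bins.round(4).tolist()[::3])
    w=q[(abs(q[:,1])<.11)&(q[:,0]>.66)&(q[:,0]<.715)&((q[:,1]>-.06))]
    bins=[]
    for a in np.arange(-.06,.11,.017):
        k=w[(w[:,1]>=a)&(w[:,1]<a+.017)]
        if len(k)>3:bins.append((a+.008,np.median(k[:,0]),k[:,0].min(),k[:,0].max()))
    print(n,"back",np.round(bins,4).tolist())
    w=p[(abs(p[:,2]-.075)<.006)&(p[:,0]>.61)&(p[:,0]<.7)&(p[:,1]<-.07)&(p[:,1]>-.118)]
    print(n,"ref top",len(w),cv2.minAreaRect((w[:,:2]*1000).astype(np.float32)))
```

```text
scene 0.122 2962 ((817.5691528320312, 0.0696563720703125), (239.2368927001953, 359.59039306640625), 1.6403746604919434)
scene 0.162 3232 ((845.1683349609375, 1.3052825927734375), (190.86415100097656, 293.6907653808594), 2.0591654777526855)
scene side 1 1.67 0.127 [[0.546, 0.1255, 0.1171, 0.1343], [0.582, 0.1268, 0.1167, 0.1349], [0.618, 0.1278, 0.1174, 0.1362], [0.654, 0.1289, 0.119, 0.1375]]
scene side -1 0.12 -0.1382 [[0.546, -0.138, -0.1488, -0.1304], [0.582, -0.1376, -0.1495, -0.1292]]
scene back [[-0.052, 0.686, 0.6851, 0.687], [-0.035, 0.6854, 0.684, 0.6872], [-0.018, 0.6853, 0.6831, 0.6862], [-0.001, 0.6842, 0.6826, 0.6857], [0.016, 0.6844, 0.6834, 0.6857], [0.033, 0.6842, 0.6828, 0.6853], [0.05, 0.6835, 0.6811, 0.6844], [0.067, 0.6828, 0.6816, 0.6838], [0.084, 0.6824, 0.681, 0.6841], [0.101, 0.6819, 0.6798, 0.6828]]
scene ref top 157 ((657.4560546875, -97.59029388427734), (62.2248420715332, 43.688419342041016), 3.3712613582611084)
top 0.122 2277 ((816.4539794921875, -0.0535736083984375), (237.8884735107422, 358.227783203125), 1.1932576894760132)
top 0.162 2418 ((847.4688720703125, 0.74749755859375), (193.53062438964844, 294.4212341308594), 1.5614194869995117)
top side 1 0.44 0.1266 [[0.546, 0.1249, 0.1186, 0.1316], [0.582, 0.1245, 0.1175, 0.1344], [0.618, 0.1269, 0.1202, 0.1337], [0.654, 0.1279, 0.1194, 0.1364]]
top side -1 1.08 -0.1388 [[0.558, -0.139, -0.1476, -0.1309], [0.594, -0.1389, -0.1482, -0.1316]]
top back [[-0.052, 0.6921, 0.6875, 0.7006], [-0.035, 0.6917, 0.6876, 0.6986], [-0.018, 0.6918, 0.6879, 0.6983], [-0.001, 0.6948, 0.688, 0.699], [0.016, 0.6941, 0.6851, 0.6992], [0.033, 0.6924, 0.6858, 0.6967], [0.05, 0.6921, 0.6863, 0.6967], [0.067, 0.6909, 0.6837, 0.6978], [0.084, 0.6909, 0.6842, 0.6975], [0.101, 0.6899, 0.6846, 0.6949]]
top ref top 144 ((664.3261108398438, -94.15270233154297), (71.94854736328125, 46.355003356933594), 1.6267238855361938)
```

Run:
```python
from h import *
plan((.467,.3667,.16),-8)
```

```text
shift [-33.05, -5.67, 7.13] rot [-0.0, 0.0, -10.04]
```

jog_arm(targets=[[-33.05,-5.67,7.1,0,0,-10],[-33.05,-5.67,7.1,0,0,-10],[-33.05,-5.67,7.1,0,0,-10],[-33.05,-5.67,7.1,0,0,-10],[-33.05,-5.67,7.1,0,0,-10],[-33.05,-5.67,7.1,0,0,-10],[-33.05,-5.67,7.1,0,0,-10],[-33.05,-5.67,7.1,0,0,-10]], hand=0.5, newtons=40)

```text
time_s: 1.67
position: [0.4573, 0.3714, 0.1627]
tool_rot: [[-0.99, 0.14, 0.0], [0.14, 0.99, 0.0], [-0.0, 0.0, -1.0]]
ft_force: [0.9, 0.5, 0.0]
grip_width: 0.0424
gripper_force: 0.0
```

jog_arm(targets=[[0,0,0,0,0,0],[0,0,0,0,0,0],[0,0,0,0,0,0]])

```text
time_s: 1.92
position: [0.4554, 0.3727, 0.163]
tool_rot: [[-0.99, 0.14, -0.0], [0.14, 0.99, 0.0], [0.0, 0.0, -1.0]]
ft_force: [-1.1, -0.9, 0.2]
grip_width: 0.0429
gripper_force: 0.0
```

Run:
```python
from h import *
for r in cassettes(clouds(),[(.467,.3667)]):print(r)
plan((.467,.3667,.065),-8)
```

```text
[('scene', [466.0, 366.7, 110.1, 47.5, -7.9], [466.6, 366.6, 68.9, 10.9, -7.6], 141), ('top', [470.1, 364.9, 106.5, 46.7, -7.9], [486.1, 363.8, 33.1, 10.2, -6.5], 38)]
shift [-1.3, -0.5, 9.85] rot [0.02, 0.02, 0.04]
```

jog_arm(targets=[[-1.2,-0.5,0,0,0,0],[-1.2,-0.5,4,0,0,0],[-1.2,-0.5,8,0,0,0],[-1.2,-0.5,9.8,0,0,0],[-1.2,-0.5,9.8,0,0,0]])

```text
time_s: 2.43
position: [0.465, 0.3652, 0.0612]
tool_rot: [[-0.99, 0.139, -0.007], [0.139, 0.99, -0.003], [0.006, -0.004, -1.0]]
ft_force: [-1.0, 0.0, -0.3]
grip_width: 0.043
gripper_force: 0.0
```

jog_arm(targets=[[0,0,0,0,0,0],[0,0,0,0,0,0],[0,0,0,0,0,0],[0,0,0,0,0,0],[0,0,0,0,0,0],[0,0,0,0,0,0]], hand=0)

```text
time_s: 2.93
position: [0.4679, 0.3668, 0.0672]
tool_rot: [[-0.99, 0.14, 0.004], [0.14, 0.99, 0.002], [-0.004, 0.003, -1.0]]
ft_force: [0.5, 1.5, 6.9]
grip_width: 0.0093
gripper_force: 42.6
```

jog_arm(targets=[[0,0,-3,0,0,0],[0,0,-7,0,0,0],[0,0,-11,0,0,0],[0,0,-12,0,0,0],[0,0,-12,0,0,0]])

```text
time_s: 3.35
position: [0.4677, 0.3666, 0.1885]
tool_rot: [[-0.99, 0.14, 0.006], [0.14, 0.99, 0.003], [-0.006, 0.004, -1.0]]
ft_force: [0.2, -0.1, -4.2]
grip_width: 0.0092
gripper_force: 41.1
```

```bash
cat >> h.py <<'E'
O=np.array([.6165,-.0055]);YAW=1.5
def slot(x,y):  # instrument mm -> world
    c,s=np.cos(np.radians(YAW)),np.sin(np.radians(YAW))
    return O+np.array([c*x-s*y,s*x+c*y])/1000
def toinst(p):
    c,s=np.cos(np.radians(YAW)),np.sin(np.radians(YAW));d=(np.array(p)[:2]-O)*1000
    return np.round([c*d[0]+s*d[1],-s*d[0]+c*d[1]],1)
E
python3 - <<'E'
from h import *
print(env.observe()["position"])
plan((*slot(0,95),.19),1.5)
E
```

```text
[0.46773052 0.36657963 0.18854695]
shift [-18.35, -25.4, -0.14] rot [0.19, 0.34, -9.52]
```

jog_arm(targets=[[-18.3,-25.4,-0.5,0.2,0.3,-9.5],[-18.3,-25.4,-0.5,0.2,0.3,-9.5],[-18.3,-25.4,-0.5,0.2,0.3,-9.5],[-18.3,-25.4,-0.5,0.2,0.3,-9.5],[-18.3,-25.4,-0.5,0.2,0.3,-9.5],[-18.3,-25.4,-0.5,0.2,0.3,-9.5],[-18.3,-25.4,-0.5,0.2,0.3,-9.5],[-18.3,-25.4,-0.5,0.2,0.3,-9.5]])

```text
time_s: 4.02
position: [0.6132, 0.0849, 0.1873]
tool_rot: [[-1.0, -0.023, -0.009], [-0.023, 1.0, -0.004], [0.009, -0.004, -1.0]]
ft_force: [-0.8, 0.8, -3.3]
grip_width: 0.0088
gripper_force: 41.0
```

jog_arm(targets=[[0,0,0,0,0,0],[0,0,0,0,0,0],[0,0,0,0,0,0],[0,0,0,0,0,0]])

```text
time_s: 4.35
position: [0.6117, 0.09, 0.189]
tool_rot: [[-1.0, -0.027, -0.008], [-0.027, 1.0, -0.003], [0.008, -0.003, -1.0]]
ft_force: [-0.3, 1.5, -4.0]
grip_width: 0.0093
gripper_force: 41.0
```

Run:
```python
from h import *
s=env.observe();print(s["position"],s["ft_force"],toinst(s["position"]))
plan((*slot(0,95),.092),1.5)
C=clouds()
for r in cassettes(C,[s["position"][:2]],zoff=.115):print(r)
im=cam("scene");cv2.imwrite("pics/s1.png",cv2.resize(im["frame"][100:280,180:450,::-1],None,fx=2.9,fy=2.9))
```

```text
[0.61170088 0.08998399 0.18897494] [-0.30859888  1.50524105 -3.99131022] [-2.3 95.6]
shift [-0.3, -0.03, 9.7] rot [-0.16, -0.44, 0.04]
[('scene', [608.7, 90.1, 112.9, 47.2, 0.6], [625.0, 97.3, 38.0, 28.8, -59.9], 115), ('top', [578.0, 87.9, 46.0, 43.9, -85.4], [583.4, 88.1, 12.5, 8.7, 0.1], 14)]
```

View pics/s1.png

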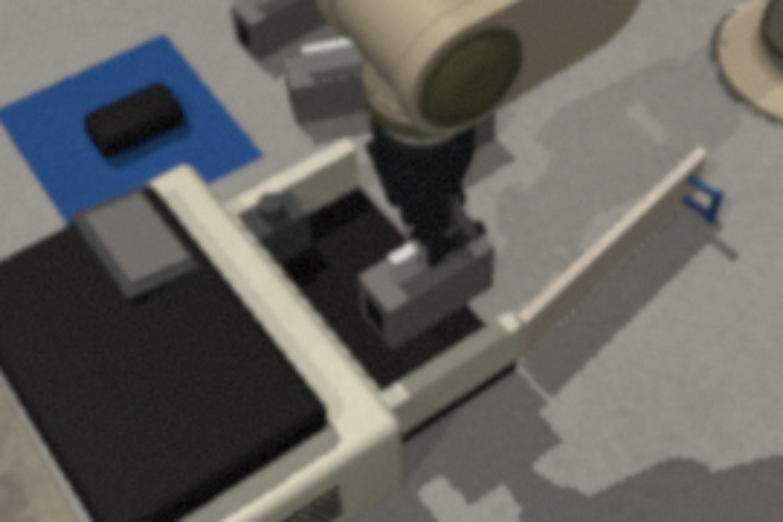

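jog_arm(targets=[[-0.3,0,3,-0.15,-0.4,0],[-0.3,0,6,-0.15,-0.4,0],[-0.3,0,8.5,-0.15,-0.4,0],[-0.3,0,9.6,-0.15,-0.4,0],[-0.3,0,9.6,-0.15,-0.4,0],[-0.3,0,9.6,-0.15,-0.4,0],[-0.3,0,9.6,-0.15,-0.4,0]])

```text
time_s: 5.08
position: [0.616, 0.0889, 0.096]
tool_rot: [[-1.0, -0.026, 0.005], [-0.026, 1.0, -0.001], [-0.005, -0.001, -1.0]]
ft_force: [0.5, 0.2, -4.0]
grip_width: 0.009
gripper_force: 40.9
```

jog_arm(targets=[[0,0,0.2,0,0,0],[0,0,0.4,0,0,0],[0,0,0.4,0,0,0],[0,0,0.4,0,0,0]])

```text
time_s: 5.42
position: [0.6151, 0.0887, 0.0903]
tool_rot: [[-1.0, -0.025, 0.002], [-0.025, 1.0, -0.0], [-0.002, -0.0, -1.0]]
ft_force: [0.3, 0.8, -3.7]
grip_width: 0.0092
gripper_force: 41.0
```

jog_arm(targets=[[0,0,0.1,0,0,0],[0,0,0.2,0,0,0],[0,0,0.3,0,0,0],[0,0,0.35,0,0,0],[0,0,0.35,0,0,0]])

```text
time_s: 5.83
position: [0.615, 0.0887, 0.0872]
tool_rot: [[-1.0, -0.026, 0.002], [-0.026, 1.0, -0.001], [-0.002, -0.001, -1.0]]
ft_force: [-3.8, 0.4, 4.2]
grip_width: 0.0094
gripper_force: 42.1
```

jog_arm(targets=[[-0.3,0,0,0,0,0],[-0.5,0,0,0,0,0],[-0.7,0,0,0,0,0],[-0.8,0,0,0,0,0],[-0.9,0,0,0,0,0],[-0.9,0,0,0,0,0],[-0.9,0,0,0,0,0]])

```text
time_s: 6.42
position: [0.6236, 0.089, 0.0873]
tool_rot: [[-1.0, -0.026, 0.001], [-0.026, 1.0, -0.0], [-0.001, -0.0, -1.0]]
ft_force: [-6.3, 0.5, 5.9]
grip_width: 0.0092
gripper_force: 42.5
```

jog_arm(targets=[[-0.15,0,0,0,0,0],[-0.3,0,0,0,0,0],[-0.3,0,0,0,0,0],[-0.3,0,0,0,0,0]])

```text
time_s: 6.75
position: [0.6267, 0.0891, 0.0873]
tool_rot: [[-1.0, -0.026, 0.001], [-0.026, 1.0, -0.0], [-0.001, -0.0, -1.0]]
ft_force: [-6.0, -0.6, 6.3]
grip_width: 0.0088
gripper_force: 42.6
```

jog_arm(targets=[[-0.1,0,0,0,0,0],[-0.2,0,0,0,0,0],[-0.2,0,0,0,0,0],[-0.2,0,0,0,0,0]])

```text
time_s: 7.08
position: [0.6285, 0.0892, 0.0873]
tool_rot: [[-1.0, -0.026, 0.001], [-0.026, 1.0, -0.0], [-0.001, -0.0, -1.0]]
ft_force: [-7.1, -0.7, 7.4]
grip_width: 0.0091
gripper_force: 42.6
```

jog_arm(targets=[[-0.1,0,0,0,0,0],[-0.2,0,0,0,0,0],[-0.2,0,0,0,0,0],[-0.2,0,0,0,0,0]])

```text
time_s: 7.42
position: [0.6289, 0.0891, 0.0874]
tool_rot: [[-1.0, -0.026, -0.003], [-0.026, 1.0, -0.001], [0.003, -0.001, -1.0]]
ft_force: [-15.8, -0.9, 12.6]
grip_width: 0.0094
gripper_force: 43.4
```

jog_arm(targets=[[-0.1,0,0,0,0,0],[-0.2,0,0,0,0,0],[-0.2,0,0,0,0,0],[-0.2,0,0,0,0,0]])

```text
time_s: 7.75
position: [0.6289, 0.0892, 0.0874]
tool_rot: [[-1.0, -0.026, -0.008], [-0.026, 1.0, -0.001], [0.008, -0.001, -1.0]]
ft_force: [-25.5, -3.1, 17.1]
grip_width: 0.0091
gripper_force: 44.2
```

jog_arm(targets=[[0.3,0.1,-0.1,0,0,0],[0.3,0.3,-0.1,0,0,0],[0.3,0.5,-0.1,0,0,0],[0.3,0.5,-0.1,0,0,0],[0.3,0.5,-0.1,0,0,0]])

```text
time_s: 8.17
position: [0.6287, 0.0924, 0.0876]
tool_rot: [[-1.0, -0.025, -0.002], [-0.025, 1.0, -0.004], [0.002, -0.004, -1.0]]
ft_force: [-10.8, -9.2, 7.0]
grip_width: 0.0087
gripper_force: 42.7
```

jog_arm(targets=[[0,0.1,0,0,0,0],[0,0.2,0,0,0,0],[0,0.2,0,0,0,0],[0,0.2,0,0,0,0]])

```text
time_s: 8.5
position: [0.6285, 0.0934, 0.0877]
tool_rot: [[-1.0, -0.024, -0.002], [-0.024, 1.0, -0.006], [0.003, -0.005, -1.0]]
ft_force: [-12.6, -12.6, 6.9]
grip_width: 0.0091
gripper_force: 43.7
```

jog_arm(targets=[[0,0.1,0,0,0,0],[0,0.15,0,0,0,0],[0,0.15,0,0,0,0],[0,0.15,0,0,0,0]])

```text
time_s: 8.83
position: [0.6285, 0.0955, 0.0876]
tool_rot: [[-1.0, -0.025, -0.002], [-0.025, 1.0, -0.004], [0.002, -0.004, -1.0]]
ft_force: [-10.3, -10.4, 5.6]
grip_width: 0.009
gripper_force: 42.7
```

jog_arm(targets=[[0,0.1,0,0,0,0],[0,0.2,0,0,0,0],[0,0.2,0,0,0,0],[0,0.2,0,0,0,0]])

```text
time_s: 9.17
position: [0.6286, 0.0963, 0.0878]
tool_rot: [[-1.0, -0.024, -0.002], [-0.024, 1.0, -0.007], [0.003, -0.007, -1.0]]
ft_force: [-11.3, -15.5, 7.7]
grip_width: 0.009
gripper_force: 43.2
```

jog_arm(targets=[[0,0.1,0,0,0,0],[0,0.2,0,0,0,0],[0,0.2,0,0,0,0],[0,0.2,0,0,0,0]])

```text
time_s: 9.5
position: [0.6286, 0.0967, 0.088]
tool_rot: [[-1.0, -0.024, -0.002], [-0.024, 1.0, -0.009], [0.003, -0.009, -1.0]]
ft_force: [-13.1, -22.5, 7.7]
grip_width: 0.0091
gripper_force: 43.7
```

jog_arm(targets=[[0.15,-0.35,0,0,0,0],[0.15,-0.35,0,0,0,0],[0.15,-0.35,0,0,0,0]])

```text
time_s: 9.75
position: [0.6285, 0.0964, 0.0874]
tool_rot: [[-1.0, -0.025, 0.001], [-0.025, 1.0, -0.003], [-0.001, -0.003, -1.0]]
ft_force: [-2.6, -9.4, 0.6]
grip_width: 0.009
gripper_force: 41.8
```

jog_arm(targets=[[0,0,0,0,0,0],[0,0,0,0,0,0],[0,0,0,0,0,0],[0,0,-3,0,0,0],[0,0,-7,0,0,0],[0,0,-10,0,0,0],[0,0,-10,0,0,0]], hand=0.3)

```text
time_s: 10.33
position: [0.6306, 0.0987, 0.1947]
tool_rot: [[-1.0, -0.026, 0.014], [-0.026, 1.0, -0.0], [-0.014, -0.001, -1.0]]
ft_force: [0.4, -0.2, -0.0]
grip_width: 0.0259
gripper_force: 0.0
```

Run:
```python
from h import *
s=env.observe();print(s["position"],s["grip_width"])
plan((.436,-.1348,.16),1.6)
```

```text
[0.63061967 0.09870895 0.19470468] 0.02594976978073109
shift [20.12, -22.83, 3.2] rot [-0.04, 0.81, -0.09]
```

jog_arm(targets=[[20.1,-22.8,0,0,0,0],[20.1,-22.8,0,0,0,0],[20.1,-22.8,0,0,0,0],[20.1,-22.8,0,0,0,0],[20.1,-22.8,1,0,0,0],[20.1,-22.8,3,0,0,0],[20.1,-22.8,3,0,0,0],[20.1,-22.8,3,0,0,0]], hand=0.5)

```text
time_s: 11.0
position: [0.4305, -0.1369, 0.1564]
tool_rot: [[-1.0, -0.023, 0.0], [-0.023, 1.0, -0.0], [-0.0, -0.0, -1.0]]
ft_force: [0.6, -0.6, 0.5]
grip_width: 0.0426
gripper_force: 0.0
```

jog_arm(targets=[[0,0,0,0,0,0],[0,0,0,0,0,0],[0,0,0,0,0,0]])

```text
time_s: 11.25
position: [0.4339, -0.1345, 0.1577]
tool_rot: [[-1.0, -0.026, 0.003], [-0.026, 1.0, -0.001], [-0.003, -0.001, -1.0]]
ft_force: [-0.1, 0.1, 0.0]
grip_width: 0.0424
gripper_force: 0.0
```

Run:
```python
from h import *
C=clouds()
for r in cassettes(C,[(.436,-.1348),(.49,-.262),(.481,-.398)]):print(r)
for r in cassettes(C,[slot(12.5,101)],zoff=.02):print(r,toinst(np.array(r[0][2][:2])/1000))
plan((.436,-.1348,.068),1.6)
```

```text
[('scene', [433.6, -134.7, 112.2, 48.1, 1.6], [434.1, -136.4, 71.3, 15.5, 3.4], 98)]
[('scene', [487.8, -261.4, 110.2, 50.4, -19.8], [487.1, -262.0, 70.0, 14.4, -22.0], 97), ('top', [499.7, -264.6, 90.1, 46.5, -19.8], [489.8, -261.9, 69.7, 11.0, -20.2], 76)]
[('scene', [479.8, -398.1, 113.6, 51.6, 4.5], [480.3, -398.5, 70.9, 15.3, 6.1], 87), ('top', [481.8, -398.3, 109.7, 49.1, 5.7], [481.9, -397.6, 69.3, 12.6, 4.9], 85)]
[('scene', [630.5, 85.4, 163.1, 110.7, 4.6], [658.0, 82.9, 118.9, 85.1, 24.9], 208), ('top', [630.2, 86.2, 162.9, 107.9, 4.1], [660.4, 111.0, 114.3, 84.9, -20.4], 152)] [43.8 87.3]
shift [-0.18, -0.06, 8.96] rot [-0.04, 0.14, -0.04]
```

jog_arm(targets=[[-0.2,0,3,0,0.1,0],[-0.2,0,6,0,0.1,0],[-0.2,0,8.9,0,0.1,0],[-0.2,0,8.9,0,0.1,0]])

```text
time_s: 11.68
position: [0.4338, -0.133, 0.0647]
tool_rot: [[-1.0, -0.027, -0.007], [-0.027, 1.0, 0.004], [0.007, 0.004, -1.0]]
ft_force: [-0.2, 1.2, 0.1]
grip_width: 0.043
gripper_force: 0.0
```

jog_arm(targets=[[0,0,0,0,0,0],[0,0,0,0,0,0],[0,0,0,0,0,0],[0,0,0,0,0,0],[0,0,0,0,0,0],[0,0,0,0,0,0]], hand=0)

```text
time_s: 12.18
position: [0.4363, -0.1352, 0.07]
tool_rot: [[-1.0, -0.026, 0.003], [-0.026, 1.0, -0.002], [-0.003, -0.002, -1.0]]
ft_force: [0.7, 2.0, 7.5]
grip_width: 0.0088
gripper_force: 43.0
```

jog_arm(targets=[[0,0,-3,0,0,0],[0,0,-7,0,0,0],[0,0,-11,0,0,0],[0,0,-12,0,0,0],[0,0,-12,0,0,0],[0,0,-12,0,0,0]])

```text
time_s: 12.68
position: [0.4349, -0.1347, 0.1884]
tool_rot: [[-1.0, -0.026, 0.0], [-0.026, 1.0, -0.001], [-0.0, -0.001, -1.0]]
ft_force: [0.4, 0.4, -3.9]
grip_width: 0.0089
gripper_force: 41.6
```

```bash
cat >> h.py <<'E'
def inbay(C,k=4):
    """per slot: fin rect in instrument mm (centre x,y, len, thick, yaw rel) and body-top edges"""
    c,s=np.cos(np.radians(YAW)),np.sin(np.radians(YAW))
    for n,p in C.items():
        d=(p[:,:2]-O)*1000;I=np.c_[c*d[:,0]+s*d[:,1],-s*d[:,0]+c*d[:,1]]
        for i in range(k):
            y=101-46*i
            f=I[(p[:,2]>.103)&(p[:,2]<.116)&(abs(I[:,1]-y)<18)&(abs(I[:,0]-12)<50)]
            if len(f)<20:continue
            (a,b),(w,h),t=cv2.minAreaRect(f.astype(np.float32))
            if w<h:w,h,t=h,w,t+90
            g=I[(p[:,2]>.074)&(p[:,2]<.086)&(abs(I[:,1]-y)<14)&(I[:,0]<60)&(I[:,0]>-70)]
            l,r=g[g[:,1]>y+4],g[g[:,1]<y-4]
            fl=np.polyfit(f[:,0],f[:,1],1)[0]
            print(n,i+1,np.round([a,b,w,h,(t+90)%180-90],1).tolist(),"lsq yaw",np.degrees(fl).round(2),"front L/R",[np.percentile(e[:,0],1).round(1) if len(e) else None for e in(l,r)])
E
python3 - <<'E'
from h import *
s=env.observe();print(s["position"],s["ft_force"])
plan((*slot(0,50),.19),1.5)
inbay(clouds(),1)
E
```

```text
[ 0.43487883 -0.13466715  0.18841931] [ 0.38842965  0.35604872 -3.92187356]
shift [-18.48, 17.45, -0.17] rot [-0.05, 0.01, -0.03]
scene 1 [11.1, 100.4, 71.9, 12.8, -1.9] lsq yaw -0.26 front L/R [np.float64(-39.9), np.float64(-42.0)]
top 1 [14.7, 100.4, 68.5, 9.8, 0.6] lsq yaw -0.21 front L/R [np.float64(-38.7), np.float64(-39.5)]
```

jog_arm(targets=[[-18.5,17.4,0,0,0,0],[-18.5,17.4,0,0,0,0],[-18.5,17.4,0,0,0,0],[-18.5,17.4,0,0,0,0],[-18.5,17.4,0,0,0,0],[-18.5,17.4,0,0,0,0],[-18.5,17.4,0,0,0,0],[-18.5,17.4,0,0,0,0]])

```text
time_s: 13.45
position: [0.6161, 0.0456, 0.1853]
tool_rot: [[-1.0, -0.029, -0.004], [-0.029, 1.0, 0.0], [0.004, 0.0, -1.0]]
ft_force: [-0.5, -0.2, -2.3]
grip_width: 0.0094
gripper_force: 41.5
```

jog_arm(targets=[[0,0,0,0,0,0],[0,0,0,0,0,0],[0,0,4,0,0,0],[0,0,8,0,0,0],[0,0,9.2,0,0,0],[0,0,9.2,0,0,0],[0,0,9.2,0,0,0],[0,0,9.2,0,0,0]])

```text
time_s: 14.12
position: [0.6162, 0.0429, 0.0975]
tool_rot: [[-1.0, -0.024, 0.002], [-0.024, 1.0, -0.001], [-0.002, -0.001, -1.0]]
ft_force: [-0.0, -0.3, -2.0]
grip_width: 0.009
gripper_force: 41.7
```

jog_arm(targets=[[0,0,0,0,0,0],[0,0,0.2,0,0,0],[0,0,0.3,0,0,0],[0,0,0.4,0,0,0],[0,0,0.5,0,0,0],[0,0,0.6,0,0,0],[0,0,0.6,0,0,0],[0,0,0.6,0,0,0]])

```text
time_s: 14.78
position: [0.6157, 0.0438, 0.0902]
tool_rot: [[-1.0, -0.026, -0.0], [-0.026, 1.0, -0.0], [0.0, -0.0, -1.0]]
ft_force: [-0.7, -0.2, -2.6]
grip_width: 0.0091
gripper_force: 41.7
```

jog_arm(targets=[[0,0,0.1,0,0,0],[-0.3,0,0.1,0,0,0],[-0.6,0,0.1,0,0,0],[-0.9,0,0.1,0,0,0],[-1.0,0,0.1,0,0,0],[-1.0,0,0.1,0,0,0]])

```text
time_s: 15.28
position: [0.6257, 0.0441, 0.09]
tool_rot: [[-1.0, -0.026, -0.0], [-0.026, 1.0, -0.0], [0.0, -0.0, -1.0]]
ft_force: [-4.4, 0.8, 6.5]
grip_width: 0.009
gripper_force: 43.0
```

jog_arm(targets=[[-0.1,0,0,0,0,0],[-0.2,0,0,0,0,0],[-0.3,0,0,0,0,0],[-0.3,0,0,0,0,0]])

```text
time_s: 15.62
position: [0.6285, 0.0443, 0.09]
tool_rot: [[-1.0, -0.026, -0.0], [-0.026, 1.0, -0.0], [0.0, -0.0, -1.0]]
ft_force: [-5.6, 0.8, 6.1]
grip_width: 0.009
gripper_force: 43.0
```

jog_arm(targets=[[-0.1,0,0,0,0,0],[-0.2,0,0,0,0,0],[-0.3,0,0,0,0,0],[-0.3,0,0,0,0,0]])

```text
time_s: 15.95
position: [0.6303, 0.0443, 0.0901]
tool_rot: [[-1.0, -0.026, -0.004], [-0.026, 1.0, -0.001], [0.004, -0.0, -1.0]]
ft_force: [-11.5, 0.2, 11.4]
grip_width: 0.0087
gripper_force: 43.7
```

jog_arm(targets=[[-0.1,0,0,0,0,0],[-0.2,0,0,0,0,0],[-0.2,0,0,0,0,0],[-0.2,0,0,0,0,0]])

```text
time_s: 16.28
position: [0.6303, 0.0443, 0.0901]
tool_rot: [[-1.0, -0.026, -0.008], [-0.026, 1.0, -0.001], [0.008, -0.001, -1.0]]
ft_force: [-22.2, -0.5, 15.8]
grip_width: 0.0092
gripper_force: 44.5
```

jog_arm(targets=[[0.2,0.1,-0.1,0,0,0],[0.2,0.3,-0.1,0,0,0],[0.2,0.5,-0.1,0,0,0],[0.2,0.5,-0.1,0,0,0],[0.2,0.5,-0.1,0,0,0]])

```text
time_s: 16.7
position: [0.6302, 0.0471, 0.0904]
tool_rot: [[-1.0, -0.025, -0.004], [-0.025, 1.0, -0.004], [0.004, -0.004, -1.0]]
ft_force: [-11.2, -9.6, 6.3]
grip_width: 0.0094
gripper_force: 43.2
```

jog_arm(targets=[[0,0.1,0,0,0,0],[0,0.2,0,0,0,0],[0,0.2,0,0,0,0],[0,0.2,0,0,0,0]])

```text
time_s: 17.03
position: [0.6301, 0.0494, 0.0903]
tool_rot: [[-1.0, -0.025, -0.004], [-0.025, 1.0, -0.003], [0.004, -0.003, -1.0]]
ft_force: [-10.4, -8.4, 5.2]
grip_width: 0.009
gripper_force: 42.9
```

jog_arm(targets=[[0,0.1,0,0,0,0],[0,0.2,0,0,0,0],[0,0.2,0,0,0,0],[0,0.2,0,0,0,0]])

```text
time_s: 17.37
position: [0.6301, 0.0504, 0.0905]
tool_rot: [[-1.0, -0.025, -0.004], [-0.025, 1.0, -0.006], [0.004, -0.005, -1.0]]
ft_force: [-10.1, -12.6, 7.7]
grip_width: 0.0093
gripper_force: 43.4
```

jog_arm(targets=[[0,0.1,0,0,0,0],[0,0.2,0,0,0,0],[0,0.2,0,0,0,0],[0,0.2,0,0,0,0]])

```text
time_s: 17.7
position: [0.6301, 0.0507, 0.0906]
tool_rot: [[-1.0, -0.024, -0.004], [-0.024, 1.0, -0.008], [0.004, -0.008, -1.0]]
ft_force: [-12.5, -19.6, 7.1]
grip_width: 0.0088
gripper_force: 43.5
```

jog_arm(targets=[[0.2,-0.3,0,0,0,0],[0.2,-0.3,0,0,0,0],[0.2,-0.3,0,0,0,0]])

```text
time_s: 17.95
position: [0.6296, 0.0504, 0.0902]
tool_rot: [[-1.0, -0.025, -0.0], [-0.025, 1.0, -0.003], [0.0, -0.003, -1.0]]
ft_force: [-2.1, -9.5, 0.6]
grip_width: 0.0092
gripper_force: 42.1
```

jog_arm(targets=[[0,0,0,0,0,0],[0,0,0,0,0,0],[0,0,0,0,0,0],[0,0,-3,0,0,0],[0,0,-7,0,0,0],[0,0,-10,0,0,0],[0,0,-10,0,0,0]], hand=0.23)

```text
time_s: 18.53
position: [0.6319, 0.0525, 0.1973]
tool_rot: [[-1.0, -0.026, 0.012], [-0.026, 1.0, -0.001], [-0.012, -0.002, -1.0]]
ft_force: [-0.2, 0.2, 0.8]
grip_width: 0.0195
gripper_force: 0.0
```

jog_arm(targets=[[0,0,0,0,0,0],[0,0,0,0,0,0]])

```text
time_s: 18.7
position: [0.6292, 0.0525, 0.1895]
tool_rot: [[-1.0, -0.026, -0.001], [-0.026, 1.0, -0.0], [0.001, -0.0, -1.0]]
ft_force: [-0.4, 0.1, -0.9]
grip_width: 0.0196
gripper_force: 0.0
```

Run:
```python
from h import *
s=env.observe();print(s["position"],s["grip_width"])
plan((.489,-.2618,.16),-20)
```

```text
[0.62922631 0.05250389 0.18945071] 0.01963478793707193
shift [14.83, -31.06, 2.96] rot [-0.02, -0.07, 21.49]
```

jog_arm(targets=[[14.8,-31,0,0,0,21.5],[14.8,-31,0,0,0,21.5],[14.8,-31,0,0,0,21.5],[14.8,-31,0,0,0,21.5],[14.8,-31,0,0,0,21.5],[14.8,-31,0,0,0,21.5],[14.8,-31,0,0,0,21.5],[14.8,-31,0,0,0,21.5]], hand=0.5)

```text
time_s: 19.37
position: [0.4922, -0.2534, 0.189]
tool_rot: [[-0.94, 0.342, -0.002], [0.342, 0.94, 0.001], [0.003, 0.001, -1.0]]
ft_force: [1.9, -0.2, 1.1]
grip_width: 0.0427
gripper_force: 0.0
```

jog_arm(targets=[[0,0,2,0,0,0],[0,0,3,0,0,0],[0,0,3,0,0,0],[0,0,3,0,0,0],[0,0,3,0,0,0]])

```text
time_s: 19.78
position: [0.4943, -0.2512, 0.1606]
tool_rot: [[-0.94, 0.341, -0.0], [0.341, 0.94, -0.0], [0.0, -0.0, -1.0]]
ft_force: [0.6, 0.8, 0.0]
grip_width: 0.0425
gripper_force: 0.0
```

Run:
```python
from h import *
C=clouds()
for r in cassettes(C,[(.489,-.2618),(.481,-.398)]):print(r)
inbay(C)
plan((.489,-.2618,.073),-20.2)
```

```text
[('scene', [487.8, -260.5, 111.6, 49.1, -18.5], [487.9, -262.0, 69.6, 16.6, -17.8], 101), ('top', [470.0, -262.4, 32.9, 17.6, 48.8], [476.6, -256.1, 19.8, 10.3, -15.9], 20)]
[('scene', [482.2, -395.1, 110.3, 48.8, 3.7], [479.8, -398.4, 73.9, 13.8, 5.2], 86)]
scene 1 [12.2, 100.5, 70.7, 12.5, -1.4] lsq yaw 0.21 front L/R [np.float64(-41.1), np.float64(-43.1)]
scene 2 [11.6, 53.6, 69.7, 13.0, -0.1] lsq yaw 0.34 front L/R [np.float64(-40.7), np.float64(-42.4)]
top 1 [14.6, 100.8, 69.1, 10.0, -0.1] lsq yaw -1.21 front L/R [np.float64(-39.0), np.float64(-39.7)]
top 2 [15.4, 54.0, 68.2, 9.7, -2.0] lsq yaw 0.65 front L/R [np.float64(-40.4), np.float64(-39.1)]
shift [0.15, -1.15, 8.8] rot [-0.04, 0.05, 0.26]
```

jog_arm(targets=[[0.15,-1.15,0,0,0,0],[0.15,-1.15,3,0,0,0],[0.15,-1.15,6,0,0,0],[0.15,-1.15,8.7,0,0,0],[0.15,-1.15,8.7,0,0,0],[0.15,-1.15,8.7,0,0,0]])

```text
time_s: 20.38
position: [0.488, -0.2628, 0.0734]
tool_rot: [[-0.94, 0.343, -0.001], [0.343, 0.94, 0.0], [0.002, -0.0, -1.0]]
ft_force: [-0.5, -0.4, 0.6]
grip_width: 0.0428
gripper_force: 0.0
```

jog_arm(targets=[[0,0,0,0,0,0],[0,0,0,0,0,0],[0,0,0,0,0,0],[0,0,0,0,0,0],[0,0,0,0,0,0],[0,0,0,0,0,0]], hand=0)

```text
time_s: 20.88
position: [0.4891, -0.2626, 0.0751]
tool_rot: [[-0.94, 0.342, 0.003], [0.342, 0.94, -0.002], [-0.003, -0.001, -1.0]]
ft_force: [0.8, 3.4, 7.3]
grip_width: 0.0092
gripper_force: 42.0
```

jog_arm(targets=[[0,0,-3,0,0,0],[0,0,-7,0,0,0],[0,0,-11,0,0,0],[0,0,-12,0,0,0],[0,0,-12,0,0,0],[0,0,-12,0,0,0]])

```text
time_s: 21.38
position: [0.4879, -0.2622, 0.1931]
tool_rot: [[-0.94, 0.342, -0.001], [0.342, 0.94, -0.0], [0.0, -0.0, -1.0]]
ft_force: [-0.5, 1.0, -5.0]
grip_width: 0.0089
gripper_force: 40.6
```

Run:
```python
from h import *
s=env.observe();print(s["position"],s["ft_force"])
plan((*slot(0,3),.195),1.5)
```

```text
[ 0.48790667 -0.26222907  0.19308559] [-0.48243915  0.97962788 -4.97415771]
shift [-3.18, 28.8, -0.21] rot [-0.02, -0.03, -21.53]
```

jog_arm(targets=[[-3.2,28.8,0,0,0,-21.5],[-3.2,28.8,0,0,0,-21.5],[-3.2,28.8,0,0,0,-21.5],[-3.2,28.8,0,0,0,-21.5],[-3.2,28.8,0,0,0,-21.5],[-3.2,28.8,0,0,0,-21.5],[-3.2,28.8,0,0,0,-21.5],[-3.2,28.8,0,0,0,-21.5]])

```text
time_s: 22.05
position: [0.618, 0.0036, 0.1903]
tool_rot: [[-0.999, -0.032, -0.004], [-0.032, 0.999, 0.003], [0.004, 0.003, -1.0]]
ft_force: [0.1, -0.8, -3.3]
grip_width: 0.009
gripper_force: 40.5
```

jog_arm(targets=[[0,0,0,0,0,0],[0,0,0,0,0,0],[0,0,0,0,0,0]])

```text
time_s: 22.3
position: [0.6164, -0.004, 0.1921]
tool_rot: [[-1.0, -0.024, -0.003], [-0.024, 1.0, -0.0], [0.003, -0.0, -1.0]]
ft_force: [0.6, -0.3, -2.6]
grip_width: 0.0084
gripper_force: 40.6
```

Run:
```python
from h import *
s=env.observe();print(s["position"],s["ft_force"],toinst(s["position"]))
plan((*slot(1,3),.1),1.5)
```

```text
[ 0.61635939 -0.00397201  0.19207972] [ 0.62339358 -0.34189853 -2.58243416] [-0.1  1.5]
shift [-0.13, 0.15, 9.21] rot [-0.01, -0.15, -0.11]
```

jog_arm(targets=[[0,0,4,0,0,0],[0,0,8,0,0,0],[0,0,9.1,0,0,0],[0,0,9.1,0,0,0],[0,0,9.1,0,0,0]])

```text
time_s: 22.72
position: [0.6175, -0.0038, 0.1033]
tool_rot: [[-1.0, -0.024, 0.001], [-0.024, 1.0, -0.001], [-0.001, -0.001, -1.0]]
ft_force: [-0.6, -0.5, -2.8]
grip_width: 0.0089
gripper_force: 40.6
```

jog_arm(targets=[[0,0,0.2,0,0,0],[0,0,0.4,0,0,0],[0,0,0.5,0,0,0],[0,0,0.6,0,0,0],[0,0,0.6,0,0,0],[0,0,0.6,0,0,0]])

```text
time_s: 23.22
position: [0.6171, -0.0029, 0.0965]
tool_rot: [[-1.0, -0.026, 0.0], [-0.026, 1.0, -0.001], [-0.0, -0.001, -1.0]]
ft_force: [-0.6, -0.1, -2.6]
grip_width: 0.0089
gripper_force: 40.6
```

jog_arm(targets=[[0,0,0.15,0,0,0],[0,0,0.25,0,0,0],[-0.3,0,0.25,0,0,0],[-0.6,0,0.25,0,0,0],[-0.9,0,0.25,0,0,0],[-0.9,0,0.25,0,0,0]])

```text
time_s: 23.72
position: [0.6261, -0.0026, 0.095]
tool_rot: [[-1.0, -0.026, 0.0], [-0.026, 1.0, -0.001], [-0.0, -0.001, -1.0]]
ft_force: [-5.8, 1.6, 9.6]
grip_width: 0.0087
gripper_force: 42.3
```

jog_arm(targets=[[-0.1,0,0,0,0,0],[-0.2,0,0,0,0,0],[-0.3,0,0,0,0,0],[-0.3,0,0,0,0,0]])

```text
time_s: 24.05
position: [0.6283, -0.0026, 0.0952]
tool_rot: [[-1.0, -0.026, -0.001], [-0.026, 1.0, -0.001], [0.001, -0.001, -1.0]]
ft_force: [-11.0, 0.5, 14.6]
grip_width: 0.0088
gripper_force: 43.1
```

jog_arm(targets=[[-0.1,0,0,0,0,0],[-0.2,0,0,0,0,0],[-0.2,0,0,0,0,0],[-0.2,0,0,0,0,0]])

```text
time_s: 24.38
position: [0.6303, -0.0025, 0.0952]
tool_rot: [[-1.0, -0.026, -0.001], [-0.026, 1.0, -0.001], [0.001, -0.001, -1.0]]
ft_force: [-9.4, 0.2, 10.2]
grip_width: 0.0091
gripper_force: 42.5
```

jog_arm(targets=[[-0.1,0,0,0,0,0],[-0.2,0,0,0,0,0],[-0.2,0,0,0,0,0],[-0.2,0,0,0,0,0]])

```text
time_s: 24.72
position: [0.631, -0.0025, 0.0956]
tool_rot: [[-1.0, -0.026, -0.004], [-0.026, 1.0, -0.001], [0.004, -0.001, -1.0]]
ft_force: [-15.8, -0.3, 18.6]
grip_width: 0.0083
gripper_force: 43.4
```

jog_arm(targets=[[-0.1,0,0,0,0,0],[-0.2,0,0,0,0,0],[-0.2,0,0,0,0,0],[-0.2,0,0,0,0,0]])

```text
time_s: 25.05
position: [0.6311, -0.0025, 0.0956]
tool_rot: [[-1.0, -0.026, -0.009], [-0.026, 1.0, -0.001], [0.009, -0.001, -1.0]]
ft_force: [-25.7, -1.0, 23.9]
grip_width: 0.009
gripper_force: 44.1
```

jog_arm(targets=[[0.25,0.1,-0.1,0,0,0],[0.25,0.3,-0.1,0,0,0],[0.25,0.5,-0.1,0,0,0],[0.25,0.6,-0.1,0,0,0],[0.25,0.6,-0.1,0,0,0]])

```text
time_s: 25.47
position: [0.6306, 0.0009, 0.0956]
tool_rot: [[-1.0, -0.025, -0.004], [-0.025, 1.0, -0.006], [0.004, -0.005, -1.0]]
ft_force: [-13.9, -11.3, 8.7]
grip_width: 0.0089
gripper_force: 42.8
```

jog_arm(targets=[[0,0.1,0,0,0,0],[0,0.2,0,0,0,0],[0,0.2,0,0,0,0],[0,0.2,0,0,0,0]])

```text
time_s: 25.8
position: [0.6305, 0.0021, 0.0958]
tool_rot: [[-1.0, -0.024, -0.004], [-0.024, 1.0, -0.007], [0.005, -0.007, -1.0]]
ft_force: [-15.3, -15.2, 11.2]
grip_width: 0.0089
gripper_force: 44.1
```

jog_arm(targets=[[0,0.1,0,0,0,0],[0,0.2,0,0,0,0],[0,0.2,0,0,0,0],[0,0.2,0,0,0,0]])

```text
time_s: 26.13
position: [0.6304, 0.0035, 0.096]
tool_rot: [[-1.0, -0.024, -0.004], [-0.024, 1.0, -0.008], [0.005, -0.008, -1.0]]
ft_force: [-16.4, -16.3, 12.1]
grip_width: 0.0088
gripper_force: 46.2
```

jog_arm(targets=[[0.1,0.1,-0.15,0,0,0],[0.1,0.1,-0.15,0,0,0],[0.1,0.2,-0.15,0,0,0],[0.1,0.2,-0.15,0,0,0]])

```text
time_s: 26.47
position: [0.6307, 0.005, 0.0966]
tool_rot: [[-1.0, -0.025, -0.002], [-0.025, 1.0, -0.009], [0.002, -0.009, -1.0]]
ft_force: [-7.0, -19.6, 2.3]
grip_width: 0.0089
gripper_force: 41.8
```

jog_arm(targets=[[0,0.1,0,0,0,0],[0,0.15,0,0,0,0],[0,0.15,0,0,0,0],[0,0.15,0,0,0,0]])

```text
time_s: 26.8
position: [0.6307, 0.0053, 0.097]
tool_rot: [[-1.0, -0.024, -0.002], [-0.024, 1.0, -0.01], [0.002, -0.01, -1.0]]
ft_force: [-7.6, -23.4, 4.8]
grip_width: 0.0089
gripper_force: 42.6
```

jog_arm(targets=[[0.1,-0.45,0.1,0,0,0],[0.1,-0.45,0.1,0,0,0],[0.1,-0.45,0.1,0,0,0]])

```text
time_s: 27.05
position: [0.6303, 0.0046, 0.0953]
tool_rot: [[-1.0, -0.025, -0.0], [-0.025, 1.0, -0.003], [0.0, -0.003, -1.0]]
ft_force: [-2.2, -9.1, -0.5]
grip_width: 0.0091
gripper_force: 41.0
```

jog_arm(targets=[[0,0,0,0,0,0],[0,0,0,0,0,0],[0,0,0,0,0,0],[0,0,-3,0,0,0],[0,0,-7,0,0,0],[0,0,-10,0,0,0],[0,0,-10,0,0,0]], hand=0.23)

```text
time_s: 27.63
position: [0.6327, 0.0067, 0.2023]
tool_rot: [[-1.0, -0.026, 0.012], [-0.026, 1.0, -0.002], [-0.012, -0.002, -1.0]]
ft_force: [-0.2, -0.1, 0.4]
grip_width: 0.0195
gripper_force: 0.0
```

jog_arm(targets=[[0,0,0,0,0,0],[0,0,0,0,0,0]])

```text
time_s: 27.8
position: [0.63, 0.0068, 0.1945]
tool_rot: [[-1.0, -0.026, -0.001], [-0.026, 1.0, 0.0], [0.001, 0.0, -1.0]]
ft_force: [0.1, 0.3, -0.2]
grip_width: 0.0196
gripper_force: 0.0
```

Run:
```python
from h import *
s=env.observe();print(s["position"],s["grip_width"])
plan((.481,-.398,.17),5)
```

```text
[0.62998272 0.00682037 0.19449567] 0.019645365041679127
shift [15.94, -40.08, 2.47] rot [0.01, -0.07, -3.51]
```

jog_arm(targets=[[12,-30,0,0,0,-3.5],[12,-30,0,0,0,-3.5],[12,-30,0,0,0,-3.5],[12,-30,0,0,0,-3.5],[12,-30,0,0,0,-3.5],[12,-30,0,0,0,-3.5],[12,-30,0,0,0,-3.5],[12,-30,0,0,0,-3.5]], hand=0.5)

```text
time_s: 28.47
position: [0.5163, -0.2989, 0.1937]
tool_rot: [[-0.996, -0.085, -0.003], [-0.085, 0.996, 0.001], [0.002, 0.001, -1.0]]
ft_force: [0.4, 0.0, -0.5]
grip_width: 0.0426
gripper_force: 0.0
```

Run:
```python
from h import *
C=clouds()
for r in cassettes(C,[(.481,-.398)]):print(r)
inbay(C)
im=cam("scene");cv2.imwrite("pics/s2.png",cv2.resize(im["frame"][60:280,180:450,::-1],None,fx=2.7,fy=2.7))
plan((.481,-.398,.17),5)
```

```text
[('scene', [480.6, -394.8, 112.0, 49.7, 0.5], [491.0, -396.5, 50.5, 16.7, 1.7], 64), ('top', [466.1, -389.1, 47.3, 27.1, 4.4], [470.8, -397.7, 19.5, 8.9, 8.3], 13)]
scene 1 [12.1, 101.1, 71.2, 13.0, 0.5] lsq yaw -0.21 front L/R [np.float64(-41.2), np.float64(-43.8)]
scene 2 [11.7, 54.9, 71.8, 12.5, 0.4] lsq yaw -0.01 front L/R [np.float64(-41.0), np.float64(-43.4)]
scene 3 [11.8, 7.6, 70.9, 12.6, -0.5] lsq yaw 0.21 front L/R [np.float64(-40.7), np.float64(-42.9)]
top 1 [14.8, 100.7, 69.4, 10.0, 0.1] lsq yaw -0.71 front L/R [np.float64(-38.6), np.float64(-39.7)]
top 2 [15.6, 54.0, 68.5, 9.7, -2.5] lsq yaw -0.38 front L/R [np.float64(-38.4), np.float64(-38.9)]
top 3 [13.5, 8.8, 68.2, 9.8, -3.0] lsq yaw 0.29 front L/R [np.float64(-40.4), np.float64(-39.3)]
shift [4.4, -9.66, 2.35] rot [0.11, -0.13, -0.24]
```

View pics/s2.png

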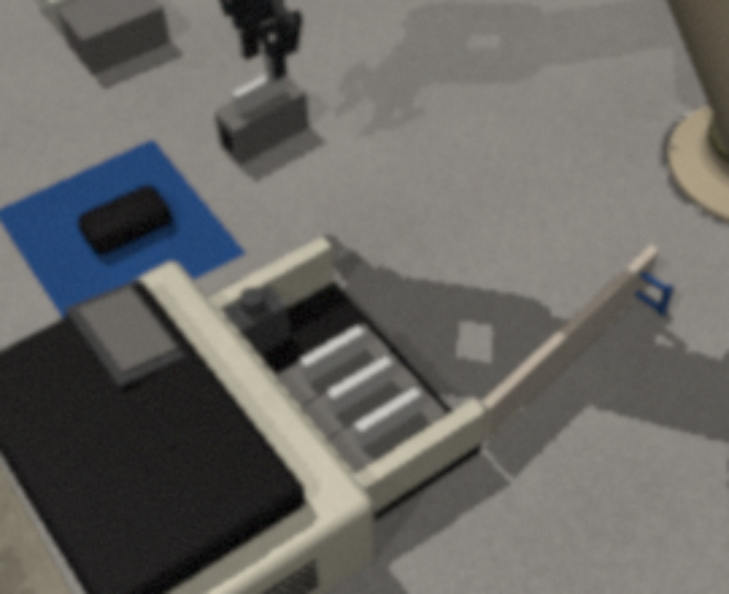

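The three cassettes stand in a parallel row at crop px (333–388, 345–408). The fourth is on the bench at crop px (262,118).

jog_arm(targets=[[4.2,-9.9,0,0,0,0],[4.2,-9.9,1,0,0,0],[4.2,-9.9,2.3,0,0,0],[4.2,-9.9,2.3,0,0,0],[4.2,-9.9,2.3,0,0,0],[4.2,-9.9,2.3,0,0,0]])

```text
time_s: 29.12
position: [0.4854, -0.3973, 0.172]
tool_rot: [[-0.996, -0.088, -0.001], [-0.088, 0.996, 0.001], [0.001, 0.001, -1.0]]
ft_force: [-0.4, 0.3, -0.1]
grip_width: 0.0424
gripper_force: 0.0
```

Run:
```python
from h import *
C=clouds()
for r in cassettes(C,[(.481,-.398)]):print(r)
plan((.481,-.398,.073),5)
```

```text
[('scene', [480.4, -396.4, 112.0, 48.2, 2.8], [479.5, -398.2, 72.5, 15.3, 4.4], 87), ('top', [511.4, -395.1, 50.7, 47.4, 3.2], [509.2, -394.4, 12.9, 10.8, -0.1], 15)]
shift [0.47, -0.02, 9.99] rot [-0.03, 0.01, 0.08]
```

jog_arm(targets=[[0.45,0,3,0,0,0],[0.45,0,7,0,0,0],[0.45,0,9.9,0,0,0],[0.45,0,9.9,0,0,0],[0.45,0,9.9,0,0,0]])

```text
time_s: 29.63
position: [0.4807, -0.3983, 0.0736]
tool_rot: [[-0.996, -0.088, -0.001], [-0.088, 0.996, 0.001], [0.001, 0.001, -1.0]]
ft_force: [-0.0, -0.5, 0.6]
grip_width: 0.0428
gripper_force: 0.0
```

jog_arm(targets=[[0,0,0,0,0,0],[0,0,0,0,0,0],[0,0,0,0,0,0],[0,0,0,0,0,0],[0,0,0,0,0,0],[0,0,0,0,0,0]], hand=0)

```text
time_s: 30.13
position: [0.481, -0.3994, 0.0757]
tool_rot: [[-0.996, -0.087, 0.002], [-0.087, 0.996, -0.002], [-0.002, -0.003, -1.0]]
ft_force: [0.4, 3.0, 6.1]
grip_width: 0.0088
gripper_force: 41.2
```

jog_arm(targets=[[0,0,-3,0,0,0],[0,0,-7,0,0,0],[0,0,-11,0,0,0],[0,0,-12,0,0,0],[0,0,-12,0,0,0],[0,0,-12,0,0,0]])

```text
time_s: 30.63
position: [0.48, -0.3989, 0.1932]
tool_rot: [[-0.996, -0.087, -0.0], [-0.087, 0.996, -0.0], [0.0, -0.0, -1.0]]
ft_force: [0.0, 0.2, -2.6]
grip_width: 0.009
gripper_force: 40.2
```

Run:
```python
from h import *
s=env.observe();print(s["position"],s["ft_force"])
plan((*slot(0,-45),.195),1.5)
```

```text
[ 0.48001577 -0.39888164  0.19315268] [ 0.00522336  0.17120505 -2.5815339 ]
shift [-16.73, 33.52, -0.2] rot [-0.02, -0.02, 3.46]
```

jog_arm(targets=[[-16.7,33.5,0,0,0,3.5],[-16.7,33.5,0,0,0,3.5],[-16.7,33.5,0,0,0,3.5],[-16.7,33.5,0,0,0,3.5],[-16.7,33.5,0,0,0,3.5],[-16.7,33.5,0,0,0,3.5],[-16.7,33.5,0,0,0,3.5],[-16.7,33.5,0,0,0,3.5]])

```text
time_s: 31.3
position: [0.6021, -0.0868, 0.1907]
tool_rot: [[-1.0, -0.025, -0.005], [-0.025, 1.0, 0.001], [0.005, 0.001, -1.0]]
ft_force: [0.1, -0.7, -2.2]
grip_width: 0.0088
gripper_force: 40.2
```

Run:
```python
from h import *
s=env.observe();print(s["position"])
plan((*slot(0,-45),.195),1.5)
```

```text
[ 0.60209481 -0.08683773  0.19072413]
shift [-1.65, 3.6, -0.43] rot [0.07, -0.26, -0.05]
```

jog_arm(targets=[[-1.4,3.0,0,0,0,0],[-1.4,3.0,0,0,0,0],[-1.4,3.0,0,0,0,0],[-1.4,3.0,0,0,0,0],[-1.4,3.0,0,0,0,0]])

```text
time_s: 31.72
position: [0.6152, -0.0598, 0.1921]
tool_rot: [[-1.0, -0.024, -0.002], [-0.024, 1.0, -0.0], [0.002, -0.0, -1.0]]
ft_force: [0.9, 0.2, -2.4]
grip_width: 0.0088
gripper_force: 40.2
```

Run:
```python
from h import *
s=env.observe();print(s["position"],toinst(s["position"]))
plan((*slot(0,-45),.1),1.5)
```

```text
[ 0.61520032 -0.0598099   0.19213439] [ -2.7 -54.3]
shift [-0.29, 0.93, 9.21] rot [-0.0, -0.14, -0.12]
```

jog_arm(targets=[[-0.3,0.9,0,0,0,0],[-0.3,0.9,0,0,0,0],[-0.3,0.9,4,0,0,0],[-0.3,0.9,8,0,0,0],[-0.3,0.9,9.1,0,0,0],[-0.3,0.9,9.1,0,0,0],[-0.3,0.9,9.1,0,0,0]])

```text
time_s: 32.3
position: [0.6192, -0.0501, 0.1035]
tool_rot: [[-1.0, -0.025, 0.001], [-0.025, 1.0, -0.001], [-0.001, -0.001, -1.0]]
ft_force: [0.6, -0.6, -2.2]
grip_width: 0.009
gripper_force: 40.2
```

jog_arm(targets=[[0,0,0.2,0,0,0],[0,0,0.4,0,0,0],[0,0,0.5,0,0,0],[0,0,0.6,0,0,0],[0,0,0.6,0,0,0],[0,0,0.6,0,0,0]])

```text
time_s: 32.8
position: [0.6186, -0.0497, 0.0965]
tool_rot: [[-1.0, -0.026, 0.0], [-0.026, 1.0, -0.0], [-0.0, -0.0, -1.0]]
ft_force: [0.7, -0.1, -1.4]
grip_width: 0.009
gripper_force: 40.2
```

jog_arm(targets=[[0,0,0.15,0,0,0],[-0.3,0,0.15,0,0,0],[-0.6,0,0.15,0,0,0],[-0.8,0,0.15,0,0,0],[-0.8,0,0.15,0,0,0]])

```text
time_s: 33.22
position: [0.6266, -0.0493, 0.0957]
tool_rot: [[-1.0, -0.026, -0.0], [-0.026, 1.0, -0.0], [0.0, -0.0, -1.0]]
ft_force: [-5.0, 2.7, 7.7]
grip_width: 0.0088
gripper_force: 41.5
```

jog_arm(targets=[[-0.1,0,0,0,0,0],[-0.2,0,0,0,0,0],[-0.3,0,0,0,0,0],[-0.3,0,0,0,0,0]])

```text
time_s: 33.55
position: [0.6294, -0.0492, 0.0958]
tool_rot: [[-1.0, -0.026, -0.0], [-0.026, 1.0, -0.0], [0.0, -0.0, -1.0]]
ft_force: [-4.2, 2.2, 7.0]
grip_width: 0.0095
gripper_force: 41.4
```

jog_arm(targets=[[-0.1,0,0,0,0,0],[-0.2,0,0,0,0,0],[-0.2,0,0,0,0,0],[-0.2,0,0,0,0,0]])

```text
time_s: 33.88
position: [0.6314, -0.0491, 0.0957]
tool_rot: [[-1.0, -0.026, -0.0], [-0.026, 1.0, -0.0], [0.0, -0.0, -1.0]]
ft_force: [-5.2, 2.8, 7.8]
grip_width: 0.0093
gripper_force: 41.5
```

jog_arm(targets=[[-0.1,0,0,0,0,0],[-0.2,0,0,0,0,0],[-0.2,0,0,0,0,0],[-0.2,0,0,0,0,0]])

```text
time_s: 34.22
position: [0.6319, -0.0491, 0.096]
tool_rot: [[-1.0, -0.026, -0.004], [-0.026, 1.0, -0.0], [0.004, -0.0, -1.0]]
ft_force: [-13.5, 1.5, 12.9]
grip_width: 0.009
gripper_force: 42.3
```

jog_arm(targets=[[-0.1,0,0,0,0,0],[-0.2,0,0,0,0,0],[-0.2,0,0,0,0,0],[-0.2,0,0,0,0,0]])

```text
time_s: 34.55
position: [0.632, -0.0491, 0.096]
tool_rot: [[-1.0, -0.026, -0.009], [-0.026, 1.0, -0.0], [0.009, -0.0, -1.0]]
ft_force: [-23.5, 1.5, 18.7]
grip_width: 0.0087
gripper_force: 43.0
```

jog_arm(targets=[[0.3,0.1,-0.15,0,0,0],[0.3,0.3,-0.15,0,0,0],[0.3,0.5,-0.15,0,0,0],[0.3,0.7,-0.15,0,0,0],[0.3,0.7,-0.15,0,0,0]])

```text
time_s: 34.97
position: [0.6316, -0.0429, 0.0959]
tool_rot: [[-1.0, -0.025, -0.003], [-0.025, 1.0, -0.002], [0.003, -0.002, -1.0]]
ft_force: [-6.3, -2.2, 1.2]
grip_width: 0.0091
gripper_force: 40.6
```

jog_arm(targets=[[0,0.1,0,0,0,0],[0,0.2,0,0,0,0],[0,0.2,0,0,0,0],[0,0.2,0,0,0,0]])

```text
time_s: 35.3
position: [0.6316, -0.0419, 0.096]
tool_rot: [[-1.0, -0.025, -0.003], [-0.025, 1.0, -0.003], [0.003, -0.003, -1.0]]
ft_force: [-6.7, -6.6, 1.6]
grip_width: 0.0088
gripper_force: 40.7
```

jog_arm(targets=[[0,0.1,0,0,0,0],[0,0.2,0,0,0,0],[0,0.2,0,0,0,0],[0,0.2,0,0,0,0]])

```text
time_s: 35.63
position: [0.6317, -0.0416, 0.0961]
tool_rot: [[-1.0, -0.025, -0.002], [-0.025, 1.0, -0.006], [0.003, -0.006, -1.0]]
ft_force: [-7.9, -13.9, 1.3]
grip_width: 0.0087
gripper_force: 40.7
```

jog_arm(targets=[[0,0.1,0,0,0,0],[0,0.2,0,0,0,0],[0,0.3,0,0,0,0],[0,0.3,0,0,0,0]])

```text
time_s: 35.97
position: [0.6317, -0.0411, 0.0963]
tool_rot: [[-1.0, -0.024, -0.002], [-0.024, 1.0, -0.011], [0.002, -0.011, -1.0]]
ft_force: [-8.2, -25.9, 1.3]
grip_width: 0.0092
gripper_force: 40.8
```

jog_arm(targets=[[0.15,-0.4,0,0,0,0],[0.15,-0.5,0,0,0,0],[0.15,-0.5,0,0,0,0]])

```text
time_s: 36.22
position: [0.6312, -0.0416, 0.0961]
tool_rot: [[-1.0, -0.025, 0.0], [-0.025, 1.0, -0.002], [-0.0, -0.002, -1.0]]
ft_force: [-0.1, -6.6, -2.4]
grip_width: 0.0086
gripper_force: 40.5
```

jog_arm(targets=[[0,0,0,0,0,0],[0,0,0,0,0,0],[0,0,0,0,0,0],[0,0,-3,0,0,0],[0,0,-7,0,0,0],[0,0,-10,0,0,0],[0,0,-10,0,0,0]], hand=0.23)

```text
time_s: 36.8
position: [0.6332, -0.0402, 0.2033]
tool_rot: [[-1.0, -0.026, 0.012], [-0.026, 1.0, -0.003], [-0.012, -0.003, -1.0]]
ft_force: [-0.0, 0.5, 1.0]
grip_width: 0.0199
gripper_force: 0.0
```

jog_arm(targets=[[22,0,0,0,0,0],[22,0,0,0,0,0],[22,0,0,0,0,0],[22,0,0,0,0,0],[22,0,0,0,0,0],[22,0,0,0,0,0],[22,0,0,0,0,0]])

```text
time_s: 37.38
position: [0.4086, -0.0453, 0.1967]
tool_rot: [[-1.0, -0.025, -0.0], [-0.025, 1.0, -0.0], [0.0, -0.0, -1.0]]
ft_force: [0.1, 0.1, -0.4]
grip_width: 0.0196
gripper_force: 0.0
```

Run:
```python
from h import *
for _ in range(3):
    C=clouds();inbay(C)
ims=[cam("top") for _ in range(4)];im=ims[0]
a=np.mean([i["frame"].astype(float) for i in ims],0).astype(np.uint8)
cv2.imwrite("pics/t3.png",cv2.resize(a[150:225,280:390,::-1],None,fx=7,fy=7,interpolation=cv2.INTER_CUBIC))
```

```text
scene 1 [11.4, 100.7, 71.7, 12.5, 0.2] lsq yaw 0.08 front L/R [np.float64(-41.0), np.float64(-42.5)]
scene 2 [11.3, 54.1, 69.5, 12.6, 0.2] lsq yaw 0.51 front L/R [np.float64(-40.1), np.float64(-43.5)]
scene 3 [12.0, 8.6, 71.1, 12.8, -0.9] lsq yaw -0.67 front L/R [np.float64(-40.4), np.float64(-41.8)]
scene 4 [12.1, -37.5, 70.0, 13.6, -1.5] lsq yaw -0.12 front L/R [np.float64(-40.8), np.float64(-42.4)]
top 1 [14.8, 100.9, 69.9, 9.9, 0.1] lsq yaw -1.78 front L/R [np.float64(-38.8), np.float64(-39.3)]
top 2 [15.6, 54.0, 68.6, 9.7, -2.7] lsq yaw 0.36 front L/R [np.float64(-38.6), np.float64(-39.0)]
top 3 [13.4, 8.8, 67.9, 9.7, -2.1] lsq yaw 0.92 front L/R [np.float64(-40.2), np.float64(-38.0)]
top 4 [14.3, -37.5, 68.8, 10.5, -0.2] lsq yaw -0.27 front L/R [np.float64(-39.1), np.float64(-40.2)]
scene 1 [11.5, 100.3, 71.0, 14.1, 0.5] lsq yaw -0.57 front L/R [np.float64(-41.8), np.float64(-41.9)]
scene 2 [12.0, 55.0, 71.0, 11.7, 0.7] lsq yaw -0.37 front L/R [np.float64(-40.7), np.float64(-43.3)]
scene 3 [11.7, 8.4, 69.3, 14.0, -0.4] lsq yaw 0.38 front L/R [np.float64(-40.6), np.float64(-43.0
[... 598 characters left out ...]
)]
scene 2 [11.7, 54.4, 69.9, 14.0, -2.7] lsq yaw -0.03 front L/R [np.float64(-39.3), np.float64(-43.2)]
scene 3 [11.4, 8.1, 71.7, 12.9, 0.2] lsq yaw -0.1 front L/R [np.float64(-41.3), np.float64(-42.7)]
scene 4 [12.1, -38.0, 70.0, 14.2, 1.9] lsq yaw 0.95 front L/R [np.float64(-41.0), np.float64(-41.3)]
top 1 [14.9, 100.7, 69.8, 10.0, 0.1] lsq yaw -1.28 front L/R [np.float64(-38.6), np.float64(-39.6)]
top 2 [15.2, 54.0, 68.6, 9.7, -2.8] lsq yaw 0.13 front L/R [np.float64(-38.5), np.float64(-38.6)]
top 3 [13.7, 8.8, 68.4, 9.7, -2.7] lsq yaw 0.48 front L/R [np.float64(-40.1), np.float64(-38.1)]
top 4 [14.0, -37.8, 68.7, 10.2, -0.1] lsq yaw -0.35 front L/R [np.float64(-39.5), np.float64(-40.5)]
```

View pics/t3.png

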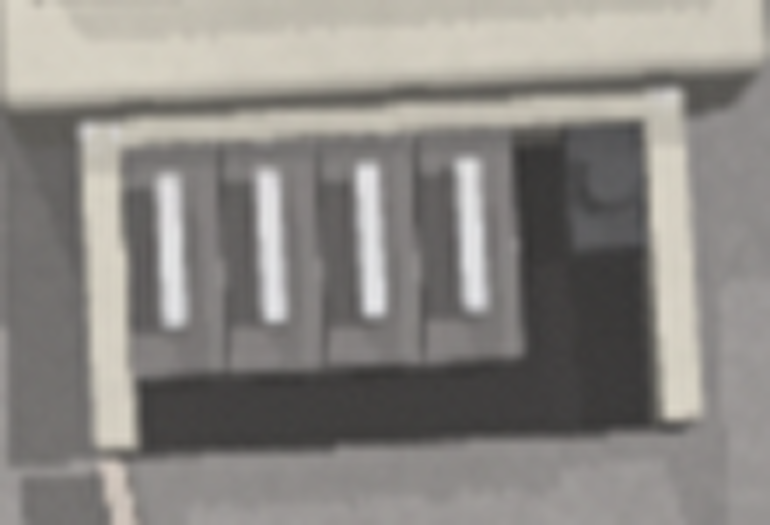

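Row tight and flush in the picture: four cassettes with no gaps, the first at the left wall and the reference untouched at right. Now the door.

```bash
cat >> h.py <<'E'
def doorfit(C=None):
    C=C or clouds()
    for n,p in C.items():
        d=(p[:,:2]-O)*1000;c,s=np.cos(np.radians(YAW)),np.sin(np.radians(YAW))
        I=np.c_[c*d[:,0]+s*d[:,1],-s*d[:,0]+c*d[:,1]]-HI
        R=np.hypot(I[:,0],I[:,1])
        m=(p[:,2]>.070)&(p[:,2]<.081)&(R<285)&(R>40)&(I[:,0]<14)
        q=I[m];
        if len(q)<10: print(n,len(q));continue
        a=np.arctan2(-q[:,0],-q[:,1]);h,e=np.histogram(a,np.arange(-.1,1.7,.03));k=e[h.argmax()]+.015
        a=a[abs(a-k)<.06];print(n,"door rad",np.median(a).round(3),len(a))
HI=np.array([-81.,133.])
def doorpt(t,r,off,z=.045):
    u=np.array([-np.sin(t),-np.cos(t)]);n=np.array([-np.cos(t),np.sin(t)])
    return np.r_[slot(*(HI+r*u+off*n)),z]
def tool(pts_):
    s=env.observe();T=np.array(s["tool_rot"]);p=np.array(s["position"])
    for q in pts_: print((T.T@(q-p)*100).round(1).tolist())
E
python3 - <<'E'
from h import *
doorfit()
s=env.observe();print(s["position"],s["q"])
tool([doorpt(1.39,200,50,.197),doorpt(1.39,200,50)])
E
```

```text
scene door rad 1.411 299
top door rad 1.405 224
[ 0.41110239 -0.04598828  0.19619101] [-2.28682436e+01  1.00945444e+01  9.76841336e+01 -2.65829798e-02
  7.22378091e+01 -1.14332809e+02]
[8.0, 18.1, -0.1]
[8.0, 18.1, 15.1]
```

jog_arm(targets=[[8,18,0,0,0,0],[8,18,0,0,0,0],[8,18,0,0,0,0],[8,18,0,0,0,0],[8,18,0,0,0,0],[8,18,0,0,0,0],[8,18,0,0,0,0],[8,18,0,0,0,0]], hand=0)

```text
time_s: 38.65
position: [0.3268, 0.1317, 0.1964]
tool_rot: [[-1.0, -0.026, 0.0], [-0.026, 1.0, -0.001], [-0.0, -0.001, -1.0]]
ft_force: [-0.2, 0.6, -0.1]
grip_width: 0.0
gripper_force: 0.0
```

jog_arm(targets=[[0,0,4,0,0,0],[0,0,8,0,0,0],[0,0,12,0,0,0],[0,0,15,0,0,0],[0,0,15,0,0,0],[0,0,15,0,0,0]])

```text
time_s: 39.15
position: [0.3265, 0.131, 0.0459]
tool_rot: [[-1.0, -0.024, -0.004], [-0.024, 1.0, -0.001], [0.004, -0.001, -1.0]]
ft_force: [1.1, -0.2, 0.1]
grip_width: -0.0
gripper_force: 0.0
```

Run:
```python
from h import *
s=env.observe();print(s["position"],s["grip_width"])
tool([doorpt(t,200,21 if t>.4 else 19) for t in np.linspace(1.4,.1,22)])
```

```text
[0.32651693 0.13098291 0.04593897] -3.491616615388132e-05
[-0.5, -2.4, 0.1]
[-0.6, -3.7, 0.1]
[-0.8, -4.9, 0.1]
[-1.1, -6.1, 0.1]
[-1.4, -7.3, 0.1]
[-1.8, -8.5, 0.1]
[-2.3, -9.6, 0.1]
[-2.9, -10.7, 0.1]
[-3.5, -11.8, 0.1]
[-4.2, -12.8, 0.1]
[-5.0, -13.8, 0.1]
[-5.8, -14.8, 0.1]
[-6.7, -15.6, 0.1]
[-7.6, -16.5, 0.1]
[-8.6, -17.2, 0.1]
[-9.6, -17.9, 0.1]
[-10.7, -18.6, 0.1]
[-12.0, -19.2, 0.1]
[-13.1, -19.7, 0.1]
[-14.3, -20.1, 0.1]
[-15.5, -20.5, 0.0]
[-16.7, -20.8, 0.0]
```

Rows relative to the start of each call; second call offset from (-2.9, -10.7).

jog_arm(targets=[[-0.5,-2.4,0,0,0,0],[-0.6,-3.7,0,0,0,0],[-0.8,-4.9,0,0,0,0],[-1.1,-6.1,0,0,0,0],[-1.4,-7.3,0,0,0,0],[-1.8,-8.5,0,0,0,0],[-2.3,-9.6,0,0,0,0],[-2.9,-10.7,0,0,0,0]])

```text
time_s: 39.82
position: [0.3595, 0.0242, 0.0486]
tool_rot: [[-1.0, -0.024, 0.004], [-0.024, 1.0, -0.002], [-0.004, -0.002, -1.0]]
ft_force: [0.5, -0.5, 0.8]
grip_width: -0.0003
gripper_force: 0.1
```

jog_arm(targets=[[-0.6,-1.1,0,0,0,0],[-1.3,-2.1,0,0,0,0],[-2.1,-3.1,0,0,0,0],[-2.9,-4.1,0,0,0,0],[-3.8,-4.9,0,0,0,0],[-4.7,-5.8,0,0,0,0],[-5.7,-6.5,0,0,0,0],[-6.7,-7.2,0,0,0,0]])

```text
time_s: 40.48
position: [0.4279, -0.0455, 0.0465]
tool_rot: [[-1.0, -0.025, -0.0], [-0.025, 1.0, -0.0], [0.0, -0.0, -1.0]]
ft_force: [0.1, 0.9, 0.2]
grip_width: 0.0001
gripper_force: 0.1
```

Run:
```python
from h import *
doorfit()
s=env.observe();print(s["position"],s["ft_force"])
tool([doorpt(t,200,20) for t in np.linspace(.4,.08,7)])
```

```text
scene door rad 0.47 210
top door rad 0.4 63
[ 0.42872424 -0.04590165  0.04649458] [-0.00221739 -0.40121208  0.12595371]
[-1.1, -0.8, 0.2]
[-2.1, -1.3, 0.2]
[-3.1, -1.7, 0.2]
[-4.1, -2.1, 0.2]
[-5.1, -2.4, 0.2]
[-6.1, -2.7, 0.2]
[-7.2, -2.9, 0.2]
```

jog_arm(targets=[[-1.1,-0.8,0,0,0,0],[-2.1,-1.3,0,0,0,0],[-3.1,-1.7,0,0,0,0],[-4.1,-2.1,0,0,0,0],[-5.1,-2.4,0,0,0,0],[-6.1,-2.7,0,0,0,0],[-6.6,-2.8,0,0,0,0],[-6.6,-2.8,0,0,0,0]])

```text
time_s: 41.25
position: [0.494, -0.071, 0.0463]
tool_rot: [[-1.0, -0.026, 0.0], [-0.026, 1.0, -0.001], [-0.0, -0.001, -1.0]]
ft_force: [-1.6, 0.4, 0.5]
grip_width: 0.0
gripper_force: 0.0
```

Run:
```python
from h import *
doorfit()
s=env.observe();print(s["position"],s["ft_force"])
tool([doorpt(t,200,17) for t in (.05,0)])
```

```text
scene door rad 0.101 271
top door rad 0.043 63
[ 0.49293974 -0.07062535  0.04617283] [-0.401654    1.0734929   0.00399903]
[-1.7, -0.4, 0.1]
[-2.7, -0.5, 0.1]
```

jog_arm(targets=[[-0.5,-0.2,0,0,0,0],[-0.9,-0.2,0,0,0,0],[-1.3,-0.2,0,0,0,0],[-1.3,-0.2,0,0,0,0]])

```text
time_s: 41.68
position: [0.5074, -0.0727, 0.0464]
tool_rot: [[-1.0, -0.026, 0.001], [-0.026, 1.0, -0.001], [-0.001, -0.001, -1.0]]
ft_force: [-0.1, -0.2, 0.5]
grip_width: 0.0
gripper_force: 0.0
```

jog_arm(targets=[[-0.2,0,0,0,0,0],[-0.4,0,0,0,0,0],[-0.6,0,0,0,0,0],[-0.6,0,0,0,0,0]])

```text
time_s: 42.02
position: [0.513, -0.0725, 0.0463]
tool_rot: [[-1.0, -0.026, 0.0], [-0.026, 1.0, -0.001], [-0.0, -0.001, -1.0]]
ft_force: [0.5, 0.1, 0.6]
grip_width: -0.0
gripper_force: 0.0
```

jog_arm(targets=[[-0.2,0,0,0,0,0],[-0.4,0,0,0,0,0],[-0.4,0,0,0,0,0],[-0.4,0,0,0,0,0]])

```text
time_s: 42.35
position: [0.5167, -0.0724, 0.0463]
tool_rot: [[-1.0, -0.026, -0.0], [-0.026, 1.0, -0.0], [0.0, -0.0, -1.0]]
ft_force: [-0.2, -0.1, 1.0]
grip_width: -0.0002
gripper_force: 0.0
```

jog_arm(targets=[[-0.2,0,0,0,0,0],[-0.4,0,0,0,0,0],[-0.4,0,0,0,0,0],[-0.4,0,0,0,0,0]])

```text
time_s: 42.68
position: [0.5192, -0.0723, 0.0462]
tool_rot: [[-1.0, -0.026, -0.004], [-0.026, 1.0, -0.0], [0.004, -0.0, -1.0]]
ft_force: [-6.8, -1.8, 4.4]
grip_width: 0.0001
gripper_force: 3.4
```

jog_arm(targets=[[-0.2,0,0,0,0,0],[-0.4,0,0,0,0,0],[-0.4,0,0,0,0,0],[-0.4,0,0,0,0,0]])

```text
time_s: 43.02
position: [0.5243, -0.0723, 0.0462]
tool_rot: [[-1.0, -0.025, -0.001], [-0.025, 1.0, -0.0], [0.001, -0.0, -1.0]]
ft_force: [-0.4, -0.5, -0.5]
grip_width: 0.0
gripper_force: 0.4
```

jog_arm(targets=[[-0.2,0,0,0,0,0],[-0.4,0,0,0,0,0],[-0.4,0,0,0,0,0],[-0.4,0,0,0,0,0]])

```text
time_s: 43.35
position: [0.5275, -0.0721, 0.0462]
tool_rot: [[-1.0, -0.026, -0.004], [-0.026, 1.0, -0.0], [0.004, -0.0, -1.0]]
ft_force: [-8.7, -2.5, 4.1]
grip_width: -0.0001
gripper_force: 4.5
```

jog_arm(targets=[[-0.1,0,0,0,0,0],[-0.3,0,0,0,0,0],[-0.3,0,0,0,0,0],[-0.3,0,0,0,0,0]])

```text
time_s: 43.68
position: [0.5275, -0.0721, 0.0462]
tool_rot: [[-1.0, -0.026, -0.01], [-0.026, 1.0, -0.0], [0.01, 0.0, -1.0]]
ft_force: [-23.5, -6.4, 14.6]
grip_width: 0.0
gripper_force: 11.9
```

jog_arm(targets=[[0.5,0,0,0,0,0],[1,0,0,0,0,0],[3,0,0,0,0,0],[6,0,0,0,0,0],[6,0,-4,0,0,0],[6,0,-8,0,0,0],[8,0,-12,0,0,0],[8,0,-12,0,0,0]])

```text
time_s: 44.35
position: [0.4526, -0.0745, 0.1722]
tool_rot: [[-1.0, -0.026, 0.01], [-0.026, 1.0, -0.005], [-0.009, -0.005, -1.0]]
ft_force: [1.4, 0.1, -0.1]
grip_width: 0.0002
gripper_force: 0.0
```

jog_arm(targets=[[10,10,0,0,0,0],[10,18,0,0,0,0],[10,22,0,0,0,0],[10,22,0,0,0,0],[10,22,0,0,0,0],[10,22,0,0,0,0],[10,22,0,0,0,0]])

```text
time_s: 44.93
position: [0.3434, 0.148, 0.1662]
tool_rot: [[-0.999, -0.032, -0.0], [-0.032, 0.999, 0.001], [0.0, 0.001, -1.0]]
ft_force: [-0.2, -0.3, -0.7]
grip_width: 0.0002
gripper_force: 0.0
```

Run:
```python
from h import *
C=clouds();doorfit(C);inbay(C)
ims=[cam("scene") for _ in range(3)]
a=np.mean([i["frame"].astype(float) for i in ims],0).astype(np.uint8)
cv2.imwrite("pics/s4.png",cv2.resize(a[130:290,190:400,::-1],None,fx=3.6,fy=3.6,interpolation=cv2.INTER_CUBIC))
# door plane: outer top edge line in instrument
for n,p in C.items():
    I=np.array([toinst(q) for q in p[(p[:,2]>.071)&(p[:,2]<.08)&(p[:,0]<.56)&(p[:,0]>.48)&(abs(p[:,1])<.15)]])
    m=(I[:,1]<115)&(I[:,1]>-145)&(I[:,0]<-77);b=np.polyfit(I[m,1],I[m,0],1);print(n,m.sum(),"slope rad",b[0].round(4),b[1].round(1))
```

```text
scene door rad -0.041 285
top door rad -0.043 166
scene 1 [11.3, 100.5, 70.0, 12.9, 0.9] lsq yaw -0.48 front L/R [np.float64(-41.2), np.float64(-69.1)]
scene 2 [11.9, 54.1, 70.5, 13.9, -0.5] lsq yaw 0.14 front L/R [np.float64(-40.7), np.float64(-69.4)]
scene 3 [11.8, 7.8, 70.5, 14.6, -0.3] lsq yaw -0.36 front L/R [np.float64(-41.0), np.float64(-68.7)]
scene 4 [11.8, -38.1, 69.7, 13.4, -1.0] lsq yaw 0.27 front L/R [np.float64(-66.1), np.float64(-69.8)]
top 1 [14.5, 100.6, 69.0, 9.9, -0.0] lsq yaw -0.95 front L/R [np.float64(-68.4), np.float64(-69.0)]
top 2 [15.2, 54.1, 67.9, 9.7, -2.6] lsq yaw 0.61 front L/R [np.float64(-67.2), np.float64(-68.4)]
top 3 [13.7, 8.8, 68.4, 9.7, -2.9] lsq yaw 0.68 front L/R [np.float64(-69.6), np.float64(-67.3)]
top 4 [14.1, -37.8, 69.0, 10.4, -0.3] lsq yaw -0.3 front L/R [np.float64(-68.5), np.float64(-69.7)]
scene 101 slope rad 0.0142 -79.7
top 31 slope rad -0.0005 -77.8
```

View pics/s4.png

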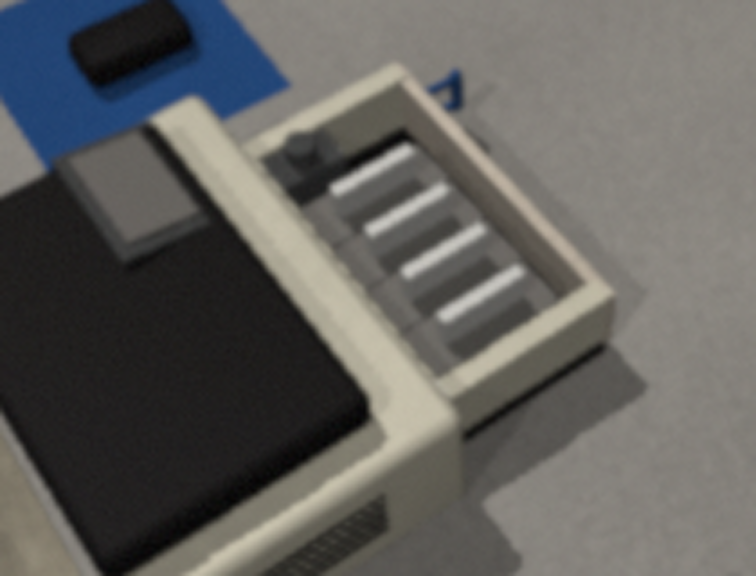

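The door is shut flat across the front (crop px (405,85) to (600,285)). It went past the catch with a force drop and then hit a hard stop. All four cassettes are in the row and the robot is clear, so I'm handing in.

```bash
python3 -c "
from rig import env
print(env.close_job())"
```

```text
the job is handed in; nothing more can be done
None
```

I handed the job in at about 45 s: all four cassettes are in one tight row from the left back corner, flush to the back wall as far as the cameras can measure, the door is snapped shut, and the arm never went near the reference block, mouse, bottle or jar.

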